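Stack two assay plates from a sloping drip rack and cover them

TASK

Take the white lid off the stacking base and park it on the bench, then stack the two assay plates from the sloping drip rack on the base, blue first and yellow on top of it, and finish by putting the lid on the yellow plate. Cut corners must lie over cut corners every time, so that each skirt drops fully home over the raised top of what is below. Leave the timer, the petri dish and the reagent bottle where they stand.

Things in the scene. Friction and masses are not known exactly. Their poses are not given: they have to be found in the camera images.
- stack_base: grey stacking base fixed to the bench, turned differently each time. Origin: centre of underside; z up; +x to its end with cut corners. Steel foot 140 x 100 x 6 mm; grey block (outline as the plates) z = 6 to 24 mm; raised top inset 5.5 mm all round, z = 24 to 30 mm. A plate or lid fully home has its origin 24 mm above this origin and the same x direction.
- drip_rack: aluminium rack fixed to the bench, foot 150 x 200 x 8 mm. Origin: centre of underside; z up. Two bays, 65 mm to either side along y, rise toward its +x (away from the robot) at 35 degrees. Each is a runner 40 mm wide, 5 mm thick (the plate overhangs it 12 mm at each side), with an end stop 12 mm high at the low end. Plate undersides are centred 71 mm above the bench.
- blue_plate: blue plate with 24 white wells, loose, 70-140 g, on either bay, cut corners UP the slope. Origin: centre of underside; z out of the wells; +x to the end with cut corners. 110 (x) x 64 (y) mm, both +x corners cut 14 mm at 45 degrees. z 0-8 mm hollow skirt, wall 3; flat sides to 22; raised top inset 5.5 to 28, fits the skirt above with 2.5 mm play. Part home on it: origin 22 mm above.
- yellow_plate: yellow plate of the same shape, weight and axes as the blue one, on the other bay, with its cut corners DOWN the slope (so its +x points down the slope).
- stack_lid: white lid, loose, about 80 g, at the start fully home on the base. Origin: centre of underside; z up; +x to the end with cut corners; outline as the plates. Hollow skirt, wall 3 mm, from z = 0 to 8 mm; top at 13 mm; on it a red grip ridge 60 mm long (x), 14 mm wide (y), from z = 13 to 39 mm.
- bench_timer: bench timer, loose, 58 x 66 x 19 mm, bystander. Origin: centre of its underside.
- petri_b: closed petri dish, 90 mm across, 15 mm high, loose bystander. Origin: centre of its underside.
- reagent_c: small white and green reagent bottle, 43 mm across, 86 mm high, loose bystander. Origin: centre of its underside.
Things that resemble listed ones, but are neither listed nor needed, are in the scene too. Of the things that look like the stack_lid, the larger one is meant.

How it is judged:
On the way, in this order (a step that is already met when the one before it is completed fails the run):
1. the lid is off the base and lies on the bench (horizontal distance between stack_lid and stack_base above 0.08 m and height (world z) of stack_lid below 0.012 m), for 0.1 s.
2. the blue plate is fully home on the base, cut corners matching (z of blue_plate in the frame of stack_base between 0.022 and 0.0255 m and horizontal distance between blue_plate and stack_base below 0.006 m and angle between the x axis of blue_plate and the x axis of stack_base, either way round below 0.12 rad and angle between blue_plate's own z axis and vertical below 0.03 rad), for 0.2 s.
3. the yellow plate is fully home on the blue one, cut corners matching (all of step 2 and z of yellow_plate in the frame of blue_plate between 0.02 and 0.0235 m and horizontal distance between yellow_plate and blue_plate below 0.006 m and angle between the x axis of yellow_plate and the x axis of blue_plate, either way round below 0.12 rad and angle between yellow_plate's own z axis and vertical below 0.03 rad), for 0.2 s.
At the end, for the whole second after the job is handed in: Blue plate on the base, yellow plate on the blue one, lid on the yellow one, each fully home (its height over the one below within -2 to +1.5 mm of the seated height), within 6 mm of centred, long axes within 0.12 rad, level within 0.03 rad, and at rest (all of step 3 and z of stack_lid in the frame of yellow_plate between 0.02 and 0.0235 m and horizontal distance between stack_lid and yellow_plate below 0.006 m and angle between the x axis of stack_lid and the x axis of yellow_plate, either way round below 0.12 rad and angle between stack_lid's own z axis and vertical below 0.03 rad and linear speed of each of blue_plate, yellow_plate, stack_lid below 0.02 m/s); the robot touches nothing.
It fails at once if the timer, the petri dish or the reagent bottle is moved more than 30 mm (distance of any of bench_timer, petri_b, reagent_c from where it was at the start of the episode above 0.03 m).
It also fails if it takes over 72 s, if anything falls off the work surface, if the arm or the gripper's body presses on something with over 40 N, if the wrist force passes 120 N, or if a joint passes its speed limit or range.

ROBOT

A 6-joint arm with a two-finger parallel gripper is mounted at the origin on a cart in front of the work surface, level with it; the furniture and walls round the work are solid. World frame = base frame: x ahead of the robot, y to its left, z up, the work surface at z = 0. Lengths are in m, angles in rad, forces in N, time in s.
With the tool pointing down it reaches from about 0.35 to 0.85 m from the base axis. Payload 8.1 kg.
Tool frame: the origin (TCP) lies at the very end of the fingers, on their centre line; the grasp point (between the pads) lies 19 mm behind it; z points along the fingers, y is the direction in which the jaws open and shut (so a half turn about z gives the same grasp; the last joint's range is limited). The gripper opens to 93 mm and grips with 3 to 60 N. Pads are 15 mm wide; open, the fingers measure 128 mm over their backs; the gripper's body (75 mm by 188 mm) begins 65 mm behind the grasp point.
Start: joints at [-1.287, 0.13, 1.488, -0, 1.523, -0.085], TCP at [0.216, -0.56, 0.219] pointing down, gripper open.
Joint ranges: [-2.96, 2.96], [-0.89, 2.26], [0.02, 2.5], [-1.34, 4.48], [0, 2.73], [-2.66, 2.66]. Speed limits (rad/s): [2.39, 2.39, 2.79, 3.14, 3.14, 3.14].

INTERFACE

Orientations are given as a rotation vector (axis times angle).
In Python, from plant import read_state, read_camera, close_job gives the robot as it stands.
- The arm moves only by the tool jog_arm, never from a script. Its argument "motion" is one flat list of numbers, 7 for each row, row after row: the opening, from 0 (shut) to 1 (fully open), then the shift along the tool's x, y, z scaled (see below), then the turn, a rotation vector about the tool's x, y, z scaled (see below). A call has 1 to 8 rows; each row is the pose to reach, as a shift and turn from the pose measured when the call began, along the tool's axes at that moment; what a row does not reach only later rows make up. The controller multiplies each number of a shift by 0.5 m and each number of a turn by 90 degrees. A row lasts 1/10 s, in which the tool goes at most 50 mm and 8.59 degrees, less where a joint would pass 70% of its speed; a pose out of reach is approached as far as the arm can. A call with a number of a shift or a turn outside -1 to 1 is refused whole. A call with a gripper value outside its range is refused whole. The fingers move at their own pace and stop on an object; "grip_force" is the grip in N (left out, the last holds). Time passes only in rows, so rows that repeat a pose let the fingers close. It gives the time, the measured TCP pose, the force and the opening at its end, in the units of the state.
- read_state(): the state, without advancing time (a new reading comes with each control period).
- read_camera(name): name is "scene" or "top"; returns a dict with "frame" (420x560x3 uint8, red, green, blue), "vertical_fov" (degrees; the focal length in pixels is half the picture's height over the tangent of half this angle, whatever the lens; pixels are square), "cx", "cy" (the principal point, pixels), "dist_coeffs" ([k1, k2, p1, p2, k3] as OpenCV has them; the pictures are not rectified), "world_from_camera" (4x4, takes a point from camera to world coordinates). Camera axes: x right, y down, z forward; pixel columns grow to the right and rows downward; lengths in m; the calibration is good to about 2 mm. A picture is of the moment at which its call begins. There is no depth.
- close_job(): hands the job in, once; it reports no verdict.
The state is a dict: "t": time; "q": joint angles; "dq": joint speeds; "joint_torque": joint torques, N m; "tool_pos": TCP position; "orientation": TCP orientation; "force": force on the tool from outside, world axes, zero at the start; "wrist_torque": the same for the moment, N m; "opening": finger opening in m.
Only numpy, scipy, OpenCV 4.12 (cv2) and the standard library are available. Lean on these libraries where they do the work, as an engineer would, in place of code of your own. Each camera call takes 0.05 s, during which the arm holds its last target.

## Working session

There is one attempt and no reset: what is moved stays moved. The work goes in short steps, Python scripts to look and compute and a tool call to move; the robot and the scene stay as the last step left them, time stands still between calls to the robot, and variables do not carry over. Pictures are saved under pics/ and viewed, and the job is handed in when it is done.

Besides the shell and the picture viewer there is one more tool, called as name(argument=value, ...), one argument or row to a line, values as JSON. jog_arm: Moves the arm, as the interface text tells. Its arguments: {"type":"object","properties":{"motion":{"type":"array","items":{"type":"number"}},"grip_force":{"type":"number"}},"required":["motion"]}

```bash
mkdir -p pics; ls
python3 - <<'E'
from plant import read_state, read_camera
import cv2, numpy as np
print(read_state())
for n in ("scene","top"):
    c=read_camera(n)
    print(n,{k:(v if k!='frame' else v.shape) for k,v in c.items()})
    cv2.imwrite(f"pics/{n}0.png",cv2.resize(c['frame'][:,:,::-1],None,fx=1.4,fy=1.4,interpolation=cv2.INTER_CUBIC))
E
```

```text
pics
{'t': 0.0, 'q': array([-1.28738709e+00,  1.31190935e-01,  1.48927016e+00, -1.58712020e-05,
        1.52302481e+00, -8.53875013e-02]), 'dq': array([ 0.00080822, -0.00196927, -0.0004949 , -0.00044735,  0.00117225,
        0.00074615]), 'joint_torque': array([-3.27478392e-04, -5.59833348e+01, -4.91770720e+01,  7.66608864e-02,
        3.54660605e-02, -1.39716312e-04]), 'tool_pos': array([ 0.21615513, -0.55908848,  0.2175747 ]), 'orientation': array([-3.08648168e+00, -5.75683188e-01,  3.18556341e-04]), 'force': array([ 0.00500772, -0.5787583 ,  0.86978099]), 'wrist_torque': array([-0.02431807,  0.02981085,  0.03725026]), 'opening': 0.09318307252617763}
scene {'frame': (420, 560, 3), 'vertical_fov': 45.13139374997522, 'cx': 277.7202389099738, 'cy': 215.2052965999526, 'dist_coeffs': array([0.02383296, 0.        , 0.        , 0.        , 0.        ]), 'world_from_camera': array([[-0.71560141, -0.41760026,  0.55993271, -0.28685998],
       [-0.69841115,  0.44116641, -0.56355485,  0.85459432],
       [-0.01168285, -0.79434389, -0.60735598,  0.96187308],
       [ 0.        ,  0.        ,  0.        ,  1.        ]])}
top {'frame': (420, 560, 3), 'vertical_fov': 44.204059935786574, 'cx': 280.35098057311967, 'cy': 213.4918929225263, 'dist_coeffs': array([-0.07095806,  0.        ,  0.        ,  0.        ,  0.        ]), 'world_from_camera': array([[ 0.00462126, -0.98674838,  0.16219212,  0.3071568 ],
       [-0.99980845, -0.00764398, -0.01801754,  0.06606596],
       [ 0.01901857, -0.16207779, -0.98659469,  1.41505471],
       [ 0.        ,  0.        ,  0.        ,  1.        ]])}
```

View pics/scene0.png

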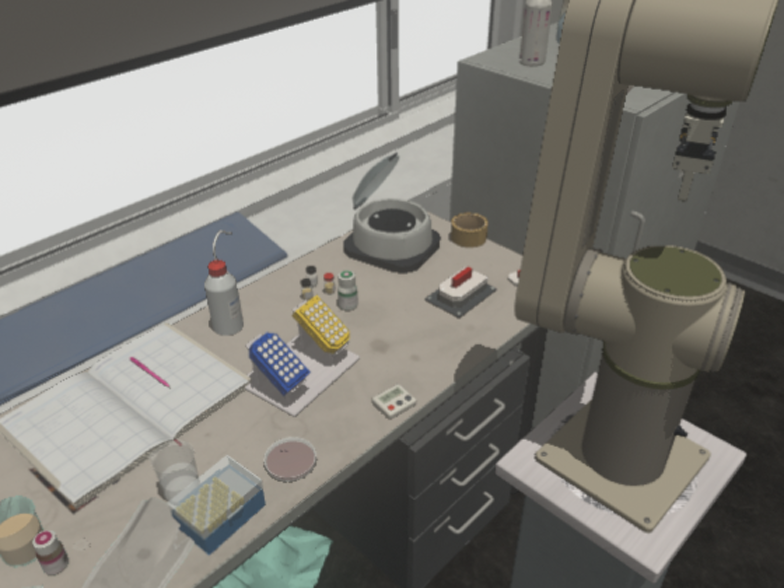

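View pics/top0.png

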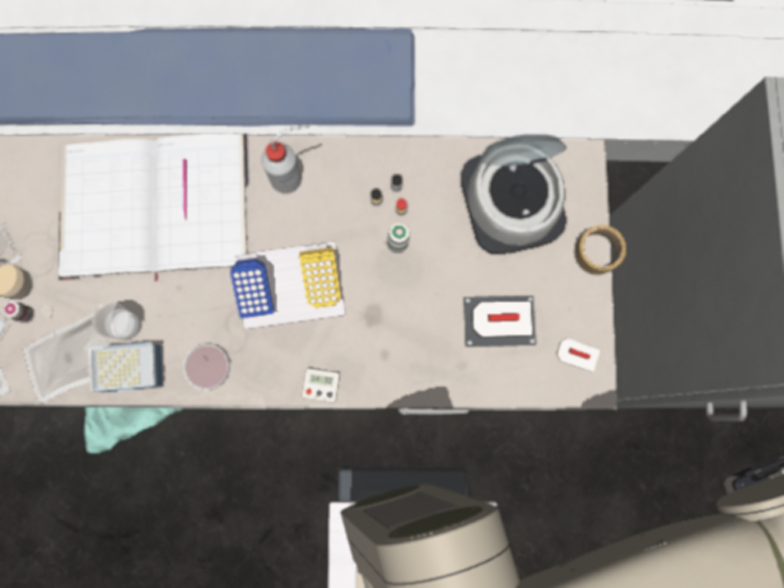

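The top view (1.4x) shows the lid with its red ridge on the base at about (503,318). There is a smaller look-alike at (579,355), blue at (253,288) and yellow at (320,278). The timer is at (321,385), the petri dish at (207,367) and the reagent bottle at (399,237). The larger lid is the one on the grey base. I'll confirm it in an enlarged crop.

```bash
cat > h.py <<'E'
from plant import read_state, read_camera
import cv2, numpy as np
from scipy.spatial.transform import Rotation as R
def K(c):
    f=c['frame'].shape[0]/2/np.tan(np.radians(c['vertical_fov'])/2)
    return np.array([[f,0,c['cx']],[0,f,c['cy']],[0,0,1.]])
def rays(c,px):
    u=cv2.undistortPoints(np.float64(px).reshape(-1,1,2),K(c),c['dist_coeffs']).reshape(-1,2)
    T=c['world_from_camera']
    d=np.c_[u,np.ones(len(u))]@T[:3,:3].T
    return T[:3,3],d
def onplane(c,px,z): # horizontal plane
    o,d=rays(c,px); return o+d*((z-o[2])/d[:,2])[:,None]
def onpl(c,px,p0,n):
    o,d=rays(c,px); return o+d*(((p0-o)@n)/(d@n))[:,None]
def proj(c,P):
    T=np.linalg.inv(c['world_from_camera']); 
    return cv2.projectPoints(np.float64(P).reshape(-1,1,3),cv2.Rodrigues(T[:3,:3])[0],T[:3,3],K(c),c['dist_coeffs'])[0].reshape(-1,2)
def crop(c,x0,y0,x1,y1,s,name):
    cv2.imwrite(f"pics/{name}.png",cv2.resize(c['frame'][y0:y1,x0:x1,::-1],None,fx=s,fy=s,interpolation=cv2.INTER_CUBIC))
E
python3 - <<'E'
from h import *
import pickle
t=read_camera('top'); s=read_camera('scene')
pickle.dump((t,s),open('c0.pkl','wb'))
crop(t,320,200,450,280,6,'lidtop'); crop(t,160,165,250,240,8,'rktop')
crop(s,290,180,390,230,7,'lidsc'); crop(s,170,200,260,295,6,'rksc')
E
```

```text
(no output)
```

View pics/lidtop.png

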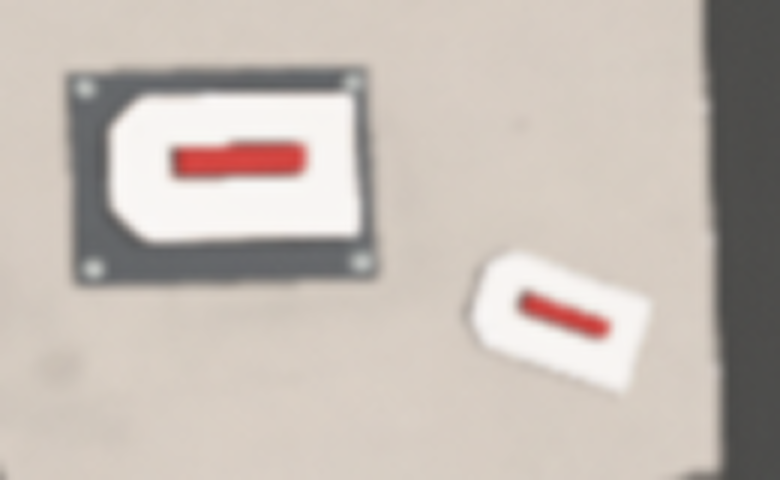

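View pics/rktop.png

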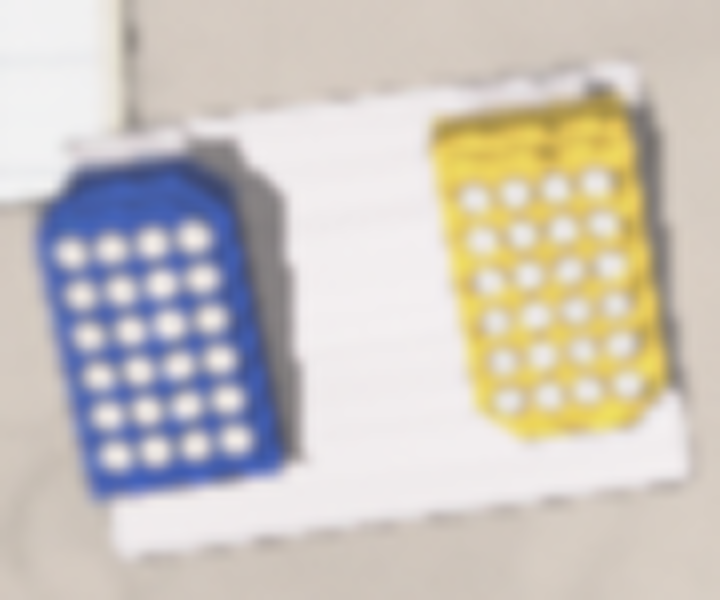

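View pics/rksc.png

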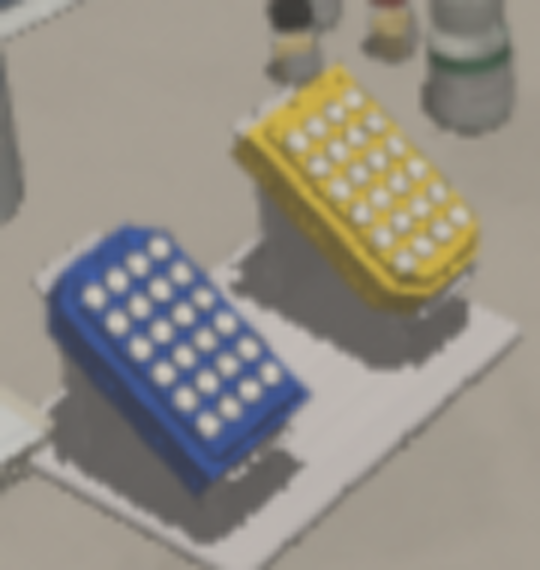

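View pics/lidsc.png

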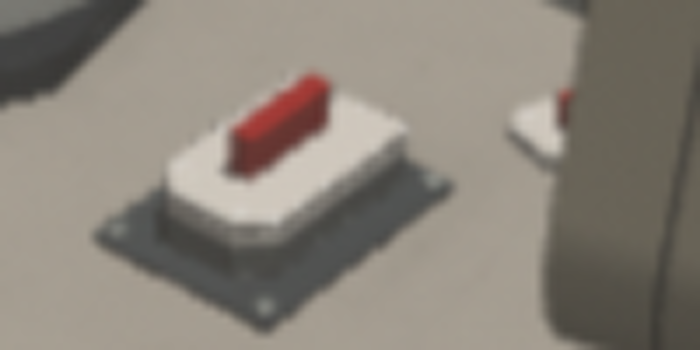

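The larger lid, in enlarged top crop at (235,160), sits on the grey base with its cut corners to image left, which is roughly world +y. The small one at (560,320) has no base under it. On the rack, blue has its cut corners up-slope and yellow down-slope. Now I'll measure.

```bash
cat > meas.py <<'E'
from h import *
def blobs(c,mask,amin,amax,roi=None):
    m=mask.astype(np.uint8)
    if roi: 
        z=np.zeros_like(m); x0,y0,x1,y1=roi; z[y0:y1,x0:x1]=m[y0:y1,x0:x1]; m=z
    n,l,st,ce=cv2.connectedComponentsWithStats(m,connectivity=4)
    return [(st[i,4],ce[i],l==i) for i in range(1,n) if amin<=st[i,4]<=amax]
def rect(mask):
    cs,_=cv2.findContours(mask.astype(np.uint8),cv2.RETR_EXTERNAL,cv2.CHAIN_APPROX_NONE)
    return max(cs,key=cv2.contourArea)
def hsv(c): return cv2.cvtColor(np.ascontiguousarray(c['frame']),cv2.COLOR_RGB2HSV).astype(int)
E
python3 - <<'E'
from meas import *
import pickle
t,s=pickle.load(open('c0.pkl','rb'))
np.set_printoptions(precision=4,suppress=True)
H=hsv(t);h,sa,v=H[...,0],H[...,1],H[...,2]
# lid outline white, incl red
roi=(330,205,384,250)
white=((sa<25)&(v>200))|((sa>120)&((h<10)|(h>170)))
for a,ce,m in blobs(t,white,300,5000,roi):
    ct=rect(m); P=onplane(t,ct.reshape(-1,2),0.037)[:,:2].astype(np.float32)
    r=cv2.minAreaRect(P); print('lid white',a,ce,r)
red=((sa>120)&((h<10)|(h>170)))
for a,ce,m in blobs(t,red,30,500,(330,205,384,250)):
    P=onplane(t,rect(m).reshape(-1,2),0.063)[:,:2].astype(np.float32); print('ridge top',a,ce,cv2.minAreaRect(P))
# foot: dark grey
dark=(v<150)
roi=(326,203,388,252)
sub=((v<150)|(white))
z=np.zeros_like(sub);z[207:250,328:386]=sub[207:250,328:386]
for a,ce,m in blobs(t,sub,1000,9000,roi):
    P=onplane(t,rect(m).reshape(-1,2),0.006)[:,:2].astype(np.float32); print('foot',a,ce,cv2.minAreaRect(P))
# scene lid white/ridge: print hsv samples
Hs=hsv(s)
print('scene px lid',s['frame'][207,330],s['frame'][198,330], s['frame'][220,310])
# wells
for c,n,roi in ((t,'top',(160,175,250,235)),(s,'scene',(170,205,255,290))):
    H=hsv(c);h,sa,v=H[...,0],H[...,1],H[...,2]
    for col,lo,hi in (('blue',105,130),('yel',18,32)):
        cm=(h>=lo)&(h<=hi)&(sa>110)
        bl=blobs(c,cm,300,5000,roi); a,ce,m=max(bl,key=lambda b:b[0])
        hull=cv2.convexHull(rect(m)); hm=np.zeros(m.shape,np.uint8); cv2.fillConvexPoly(hm,hull,1)
        w=(hm>0)&(sa<90)&(v>110)
        wb=blobs(c,w,2,60)
        print(n,col,a,ce,'wells',len(wb),[int(b[0]) for b in wb])
E
```

```text
lid white 769 [358.7958 227.4915] ((0.4971073865890503, -0.17155416309833527), (0.06269876658916473, 0.10882051289081573), 0.43230417370796204)
ridge top 90 [359.7222 226.2   ] ((0.49743789434432983, -0.16744525730609894), (0.010715935379266739, 0.05345797538757324), 0.37746119499206543)
foot 1479 [355.4909 229.4003] ((0.49754956364631653, -0.16980063915252686), (0.09886486828327179, 0.13949303328990936), 2.1918692588806152)
scene px lid [207 199 188] [104  54  49] [164 155 143]Traceback (most recent call last):
  File "<stdin>", line 30, in <module>
ValueError: max() iterable argument is empty
```

```bash
cat >> meas.py <<'E'
def up(c,roi,s=6):
    x0,y0,x1,y1=roi
    return cv2.resize(np.ascontiguousarray(c['frame'][y0:y1,x0:x1]),None,fx=s,fy=s,interpolation=cv2.INTER_CUBIC)
def upc(px,roi,s=6): # upsampled pixel -> original pixel
    px=np.float64(px).reshape(-1,2); return (px+.5)/s-.5+np.array(roi[:2])
def wells(c,roi,col):
    I=up(c,roi); H=cv2.cvtColor(I,cv2.COLOR_RGB2HSV).astype(int);h,sa,v=H[...,0],H[...,1],H[...,2]
    lo,hi=(105,130) if col=='blue' else (15,35)
    cm=(h>=lo)&(h<=hi)&(sa>100)
    bl=blobs(c,cm,3000,10**6); a,ce,m=max(bl,key=lambda b:b[0])
    hull=cv2.convexHull(rect(m)); hm=np.zeros(m.shape,np.uint8); cv2.fillConvexPoly(hm,hull,1)
    w=(hm>0)&(sa<100)&(v>100)
    wb=[b for b in blobs(c,w,60,1200) if cv2.pointPolygonTest(hull,(float(b[1][0]),float(b[1][1])),True)>8]
    return upc([b[1] for b in wb],roi),[int(b[0]) for b in wb],upc(hull,roi)
def fitline(P):
    vx,vy,x,y=cv2.fitLine(P.astype(np.float32),cv2.DIST_HUBER,0,.01,.01).ravel(); return np.degrees(np.arctan2(vy,vx))
E
python3 - <<'E'
from meas import *
import pickle
t,s=pickle.load(open('c0.pkl','rb'))
np.set_printoptions(precision=4,suppress=True)
for c,n,roi in ((t,'top',(155,170,255,240)),(s,'scene',(165,200,260,295))):
    for col in ('blue','yel'):
        w,a,hl=wells(c,roi,col); print(n,col,len(w),a,w.mean(0))
roi=(326,203,390,256)
I=up(t,roi);H=cv2.cvtColor(I,cv2.COLOR_RGB2HSV).astype(int);h,sa,v=H[...,0],H[...,1],H[...,2]
red=(sa>100)&((h<12)|(h>168))
white=((sa<22)&(v>215))
g=t['frame']
print('bg',H[4,4],'foot',H[230,60])
for nm,m,z in (('lid',white|red,.037),('ridge',red,.063),('foot',(v<165)|white|red,.006)):
    a,ce,b=max(blobs(t,m,500,10**6),key=lambda b:b[0])
    ct=upc(rect(b),roi); P=onplane(t,ct,z)[:,:2]; r=cv2.minAreaRect(P.astype(np.float32)); print(nm,a,r)
    # long side lines
    cx,cy=r[0]; 
    for sg in (-1,1):
        q=P[(sg*(P[:,0]-cx)>min(r[1])*.35)&(abs(P[:,1]-cy)<max(r[1])*.3)]
        print('  side x',sg,len(q),q.mean(0),fitline(q))
    for sg in (-1,1):
        q=P[(sg*(P[:,1]-cy)>max(r[1])*.4)&(abs(P[:,0]-cx)<min(r[1])*.2)]
        print('  end y',sg,len(q),q.mean(0),fitline(q))
E
```

```text
top blue 0 [] [nan nan]
top yel 0 [] [nan nan]
scene blue 0 [] [nan nan]
scene yel 0 [] [nan nan]
bg [ 15  24 213] foot [102  12 104]
lid 26553 ((0.49787619709968567, -0.17043663561344147), (0.06394395977258682, 0.11019149422645569), 1.9221582412719727)
  side x -1 146 [ 0.4665 -0.1703] -87.43759
  side x 1 145 [ 0.529  -0.1704] -88.86642
  end y -1 56 [ 0.4978 -0.2244] 3.175078
  end y 1 56 [ 0.498 -0.116] -0.7574479
ridge 3455 ((0.4970754384994507, -0.16892528533935547), (0.012811700813472271, 0.05718816816806793), 1.4566699266433716)
  side x -1 77 [ 0.4908 -0.1688] -88.60494
  side x 1 77 [ 0.5029 -0.169 ] -85.705086
  end y -1 11 [ 0.497 -0.197] -9.487407
  end y 1 11 [ 0.497  -0.1405] -0.9532568
foot 29462 ((0.4974382519721985, -0.16987121105194092), (0.10105311125516891, 0.14179575443267822), 1.3306219577789307)
  side x -1 185 [ 0.4475 -0.1699] -88.3435
  side x 1 183 [ 0.5476 -0.1699] -88.72571
  end y -1 87 [ 0.4973 -0.2402] 0.5010945
  end y 1 87 [ 0.4973 -0.1   ] 2.4930317<stdin>:7: RuntimeWarning: Mean of empty slice.
  ret = um.true_divide(
```

Run:
```python
from meas import *
import pickle
t,s=pickle.load(open('c0.pkl','rb'))
for c,n,roi in ((t,'top',(155,170,255,240)),(s,'scene',(165,200,260,295))):
    I=up(c,roi); H=cv2.cvtColor(I,cv2.COLOR_RGB2HSV).astype(int);h,sa,v=H[...,0],H[...,1],H[...,2]
    for col in ('blue','yel'):
        lo,hi=(105,130) if col=='blue' else (15,35)
        cm=(h>=lo)&(h<=hi)&(sa>100)
        print(n,col,cm.sum(),sorted([b[0] for b in blobs(c,cm,50,10**7)])[-5:])
        m=max(blobs(c,cm,50,10**7),key=lambda b:b[0])[2]
        holes=cv2.morphologyEx(m.astype(np.uint8),cv2.MORPH_CLOSE,np.ones((3,3)))
        ct=rect(m); f=np.zeros(m.shape,np.uint8); cv2.drawContours(f,[ct],-1,1,-1)
        hb=blobs(c,(f>0)&~m,50,10**6); print([int(b[0]) for b in hb])
```

```text
top blue 13418 [np.int32(124), np.int32(130), np.int32(132), np.int32(194), np.int32(11454)]
[]
top yel 18873 [np.int32(274), np.int32(276), np.int32(295), np.int32(298), np.int32(16451)]
[]
scene blue 14329 [np.int32(182), np.int32(183), np.int32(183), np.int32(187), np.int32(11356)]
[]
scene yel 21302 [np.int32(21302)]
[]
```

Run:
```python
from meas import *
import pickle
t,s=pickle.load(open('c0.pkl','rb'))
c,roi=s,(165,200,260,295)
I=up(c,roi); H=cv2.cvtColor(I,cv2.COLOR_RGB2HSV).astype(int);h,sa,v=H[...,0],H[...,1],H[...,2]
cm=(h>=15)&(h<=35)&(sa>100)
m=max(blobs(c,cm,50,10**7),key=lambda b:b[0])[2]
ct=rect(m); print(cv2.contourArea(ct),m.sum(),len(ct),sa[m].min())
cv2.imwrite('pics/dbg1.png',np.hstack([cm*255,sa]).astype(np.uint8)[:, :1200][::1,::1])
```

```text
20426.5 21302 1749 101
```

View pics/dbg1.png

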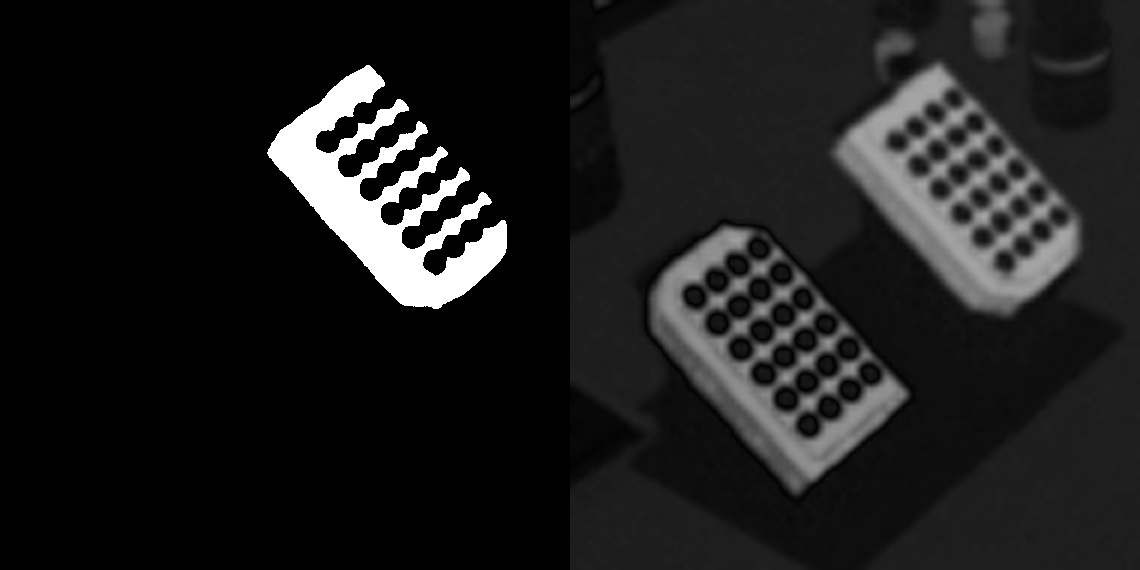

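```bash
cat >> meas.py <<'E'
def wells(c,roi,col,verbose=False):
    s=6;I=up(c,roi,s); H=cv2.cvtColor(I,cv2.COLOR_RGB2HSV).astype(int);h,sa,v=H[...,0],H[...,1],H[...,2]
    lo,hi=(105,130) if col=='blue' else (15,35)
    cm=(h>=lo)&(h<=hi)&(sa>100)
    m=cv2.morphologyEx(cm.astype(np.uint8),cv2.MORPH_CLOSE,np.ones((21,21)))
    a,ce,m=max(blobs(c,m,2000,10**6),key=lambda b:b[0])
    hull=cv2.convexHull(rect(m)); hm=np.zeros(m.shape,np.uint8); cv2.fillConvexPoly(hm,hull,1)
    ch=I[...,0 if col=='blue' else 2].astype(float)
    best=None
    for q in range(60,235,5):
        wb=[b for b in blobs(c,(hm>0)&(ch>q),40,700) if cv2.pointPolygonTest(hull.astype(np.float32),(float(b[1][0]),float(b[1][1])),True)>10]
        if len(wb)==24 and (best is None or sum(b[0] for b in wb)>sum(b[0] for b in best)): best=wb
    if best is None: return None,upc(hull,roi)
    return upc([b[1] for b in best],roi),upc(hull,roi)
def platepose(w,c,yaw0,nz0=None,z=None,n=None,p0=None):
    pass
def tri(cs,pxs): # triangulate a point from several views
    A=np.zeros((3,3));b=np.zeros(3)
    for c,p in zip(cs,pxs):
        o,d=rays(c,[p]); d=d[0]/np.linalg.norm(d[0]); M=np.eye(3)-np.outer(d,d); A+=M;b+=M@o
    return np.linalg.solve(A,b)
E
python3 - <<'E'
from meas import *
import pickle
t,s=pickle.load(open('c0.pkl','rb'))
np.set_printoptions(precision=4,suppress=True)
W={}
for c,n,roi in ((t,'top',(155,170,255,240)),(s,'scene',(165,200,260,295))):
    for col in ('blue','yel'):
        w,hl=wells(c,roi,col); W[n,col]=w; print(n,col,None if w is None else (len(w),w.mean(0)))
# rack foot from top: lines of foot edge
roi=(155,170,255,245);I=up(t,roi);H=cv2.cvtColor(I,cv2.COLOR_RGB2HSV).astype(int);sa,v=H[...,1],H[...,2]
print('rack',H[200,240],'bench',H[400,60])
pickle.dump(W,open('W.pkl','wb'))
# homog order: world direction of well grid by tri of grid lines: coarse
for col in ('blue','yel'):
    if W['top',col] is None or W['scene',col] is None: continue
    print(col,'tri centre',tri([t,s],[W['top',col].mean(0),W['scene',col].mean(0)]))
    for yaw in (-5,0,5,10):
        n=R.from_euler('z',yaw,degrees=True).apply([-np.sin(np.radians(35)),0,np.cos(np.radians(35))])
E
```

```text
top blue (24, array([178.8283, 207.9792]))
top yel (24, array([228.5749, 201.1223]))
scene blue None
scene yel (24, array([232.701 , 229.3676]))
rack [174  10 133] bench [ 14  23 209]
yel tri centre [0.5574 0.1778 0.0931]
```

```bash
cat >> meas.py <<'E'
def tiltfit(c,w,zc=0.0939,yaw=0.1):
    th=np.radians(35)
    for _ in range(20):
        Rz=R.from_euler('z',yaw); n=Rz.apply([-np.sin(th),0,np.cos(th)]); u=Rz.apply([np.cos(th),0,np.sin(th)]); y=Rz.apply([0,1,0])
        cen=w.mean(0)
        p0=onplane(c,[cen],zc)[0]
        P=onpl(c,w,p0,n); Q=np.c_[(P-p0)@u,(P-p0)@y]; Q-=Q.mean(0)
        ev,V=np.linalg.eigh(Q.T@Q); a=V[:,1]; a=a*np.sign(a[0])
        dy=np.arctan2(a[1],a[0]); yaw+=dy*.8   # in-plane turn ascribed to yaw
    return p0,yaw,n,u,y,Q
E
python3 - <<'E'
from meas import *
import pickle
t,s=pickle.load(open('c0.pkl','rb')); W=pickle.load(open('W.pkl','rb'))
np.set_printoptions(precision=4,suppress=True)
for cn,c in (('top',t),('scene',s)):
  for col in ('blue','yel'):
    w=W[cn,col]
    if w is None: continue
    p0,yaw,n,u,y,Q=tiltfit(c,w)
    print(cn,col,'top centre',p0,'yaw deg',np.degrees(yaw),'Qstd',Q.std(0),'underside centre',p0-.028*n, 'range',np.ptp(Q,0))
# rack foot lower edge and right edge
roi=(155,170,255,245);I=up(t,roi);H=cv2.cvtColor(I,cv2.COLOR_RGB2HSV).astype(int);sa,v=H[...,1],H[...,2]
m=(sa<15)&(v>215)
cv2.imwrite('pics/rkm.png',(m*255).astype(np.uint8))
print(H[380,150:170:4].tolist(), H[330,330])
E
```

```text
top blue top centre [0.5368 0.3051 0.0939] yaw deg 8.786394674516277 Qstd [0.0248 0.0146] underside centre [0.5527 0.3076 0.071 ] range [0.0733 0.0396]
top yel top centre [0.5559 0.1766 0.0939] yaw deg 8.175030497459264 Qstd [0.0248 0.0145] underside centre [0.5718 0.1788 0.071 ] range [0.0728 0.0393]
scene yel top centre [0.5582 0.1794 0.0939] yaw deg 8.456649706693955 Qstd [0.0248 0.0145] underside centre [0.5741 0.1817 0.071 ] range [0.0728 0.0391]
[[168, 6, 226], [174, 6, 226], [174, 6, 225], [0, 6, 225], [0, 6, 225]] [173   4 239]
```

View pics/rkm.png

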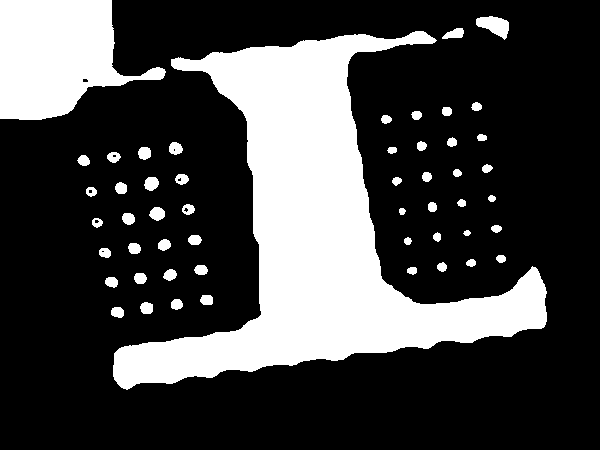

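Run:
```python
from meas import *
import pickle
t,s=pickle.load(open('c0.pkl','rb'))
np.set_printoptions(precision=4,suppress=True)
L=onplane(s,[[303.3,213.5],[327.5,227],[354.8,206.3]],.006); print('foot corners scene',L,'centre',(L[0]+L[2])/2)
def back(x,y): return [(x+.5)/1.4-.5,(y+.5)/1.4-.5]
print('bottle cap',onplane(t,[back(399,232)],.086),'bottle scene bottom..top',onplane(s,[back(346,274)],.086))
print('timer',onplane(t,[back(321,385)],.015),'petri',onplane(t,[back(207,367)],.01),'small lid',onplane(t,[back(579,355)],.01))
print('sep kettle',onplane(t,[back(518,235)],.05), 'big bottle',onplane(t,[back(283,175)],.1),'vials',onplane(t,[back(402,206)],.04))
```

```text
foot corners scene [[ 0.5424 -0.0936  0.006 ]
 [ 0.4444 -0.0937  0.006 ]
 [ 0.4491 -0.234   0.006 ]] centre [ 0.4958 -0.1638  0.006 ]
bottle cap [[0.6543 0.0305 0.086 ]] bottle scene bottom..top [[0.6557 0.0358 0.086 ]]
timer [[0.3689 0.1776 0.015 ]] petri [[0.402  0.3997 0.01  ]] small lid [[ 0.4298 -0.3257  0.01  ]]
sep kettle [[ 0.6602 -0.2028  0.05  ]] big bottle [[0.7602 0.2512 0.1   ]] vials [[0.7192 0.0235 0.04  ]]
```

```bash
cat > mv.py <<'E'
from h import *
np.set_printoptions(precision=4,suppress=True)
def down(ydeg,tilt=0): # tool y at yaw ydeg; tool z down
    y=R.from_euler('z',ydeg,degrees=True).apply([1,0,0]); z=np.array([0,0,-1.]); return np.c_[np.cross(y,z),y,z]
def tilted(n,y): z=-n; return np.c_[np.cross(y,z),y,z]
def go(p,Rt=None):
    st=read_state(); R0=R.from_rotvec(st['orientation']).as_matrix(); 
    if Rt is None: Rt=R0
    d=R0.T@(np.array(p)-st['tool_pos']); rv=R.from_matrix(R0.T@Rt).as_rotvec()
    print('t',round(st['t'],2),'pos',st['tool_pos'],'F',st['force'],'op',round(st['opening'],4),'q',st['q'])
    print('shift',d/.5,'turn',rv/(np.pi/2),' dist %.3f ang %.1f'%(np.linalg.norm(d),np.degrees(np.linalg.norm(rv))))
E
python3 -c "
from mv import *
go([.4975,-.169,.15],down(1.5))"
```

```text
t 0.2 pos [ 0.2162 -0.5593  0.218 ] F [ 0.1626  0.27   -0.0874] op 0.0928 q [-1.2874  0.1309  1.4889  0.      1.523  -0.0854]
shift [ 0.8061 -0.5252  0.1366] turn [-0.0006 -0.0005 -0.7819]  dist 0.486 ang 70.4
```

jog_arm(
  motion=[0.6,0.806,-0.525,0.137,-0.0006,-0.0005,-0.782,0.6,0.806,-0.525,0.137,-0.0006,-0.0005,-0.782,0.6,0.806,-0.525,0.137,-0.0006,-0.0005,-0.782,0.6,0.806,-0.525,0.137,-0.0006,-0.0005,-0.782,0.6,0.806,-0.525,0.137,-0.0006,-0.0005,-0.782,0.6,0.806,-0.525,0.137,-0.0006,-0.0005,-0.782,0.6,0.806,-0.525,0.137,-0.0006,-0.0005,-0.782,0.6,0.806,-0.525,0.137,-0.0006,-0.0005,-0.782],
  grip_force=40,
)

```text
t: 1.0
tool_pos: [0.4485, -0.2365, 0.1618]
orientation: [2.217, 2.226, 0.0]
force: [0.7, -0.4, -0.0]
opening: 0.0558
```

```bash
python3 -c "
from mv import *
go([.4975,-.169,.09],down(1.5))"
```

```text
t 1.0 pos [ 0.4485 -0.2365  0.1618] F [ 0.6847 -0.4137 -0.0325] op 0.0558 q [-0.5864 -0.0895  1.8156 -0.      1.4151 -0.5904]
shift [0.1346 0.0986 0.1437] turn [ 0.0002  0.0002 -0.0141]  dist 0.110 ang 1.3
```

jog_arm(
  motion=[0.6,0.135,0.0986,0.144,0,0,-0.0141,0.6,0.135,0.0986,0.144,0,0,-0.0141,0.6,0.135,0.0986,0.144,0,0,-0.0141,0.6,0.135,0.0986,0.144,0,0,-0.0141],
)

```text
t: 1.4
tool_pos: [0.4966, -0.167, 0.0878]
orientation: [-2.187, -2.251, 0.002]
force: [-0.1, -0.3, 0.4]
opening: 0.056
```

Run:
```python
from mv import *
go([.4975,-.169,.045],down(1.5))
t=read_camera('top'); s=read_camera('scene'); st=read_state()
print(proj(t,st['tool_pos']),proj(s,st['tool_pos']))
crop(t,320,190,420,265,7,'g1t'); crop(s,270,130,370,230,6,'g1s')
```

```text
t 1.4 pos [ 0.4966 -0.167   0.0878] F [-0.1082 -0.3375  0.4496] op 0.056 q [-0.4221  0.0324  1.8371 -0.0001  1.2757 -0.451 ]
shift [-0.0043  0.0021  0.0857] turn [-0.0021 -0.0009  0.0017]  dist 0.043 ang 0.3
[[361.6373 224.4824]] [[331.4053 186.6431]]
```

View pics/g1t.png

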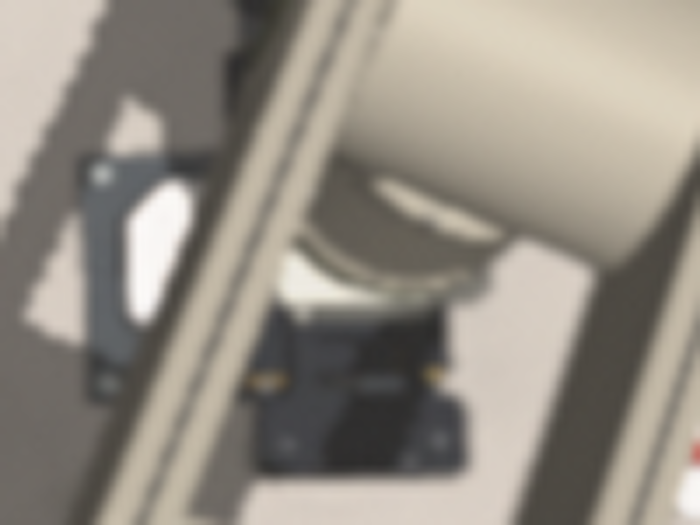

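View pics/g1s.png

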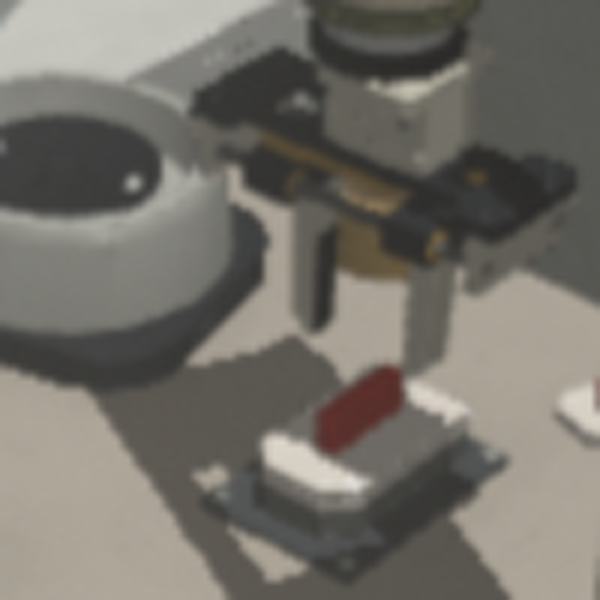

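Top view is blocked by the arm. Scene crop (6x): fingertips straddle the ridge, at (315,330) and (422,370), and the ridge top is at about (357,388). Descend.

jog_arm(
  motion=[0.6,-0.004,0.002,0.094,-0.002,-0.001,0.002,0.6,-0.004,0.002,0.094,-0.002,-0.001,0.002,0.6,-0.004,0.002,0.094,-0.002,-0.001,0.002],
)

```text
t: 1.8
tool_pos: [0.498, -0.1728, 0.0444]
orientation: [2.195, 2.242, 0.001]
force: [0.1, -0.5, 0.6]
opening: 0.0561
```

jog_arm(
  motion=[0,0,0,0,0,0,0,0,0,0,0,0,0,0,0,0,0,0,0,0,0,0,0,0,0,0,0,0,0,0,0,0,0,0,0],
  grip_force=40,
)

```text
t: 2.3
tool_pos: [0.4982, -0.1728, 0.0448]
orientation: [2.194, 2.242, 0.001]
force: [-0.5, 0.1, 0.4]
opening: 0.0207
```

Run:
```python
from mv import *
go([.4975,-.169,.20],down(1.5))
s=read_camera('scene'); st=read_state()
print(st['orientation'],st['wrist_torque'])
crop(s,270,130,370,230,6,'g2s')
```

```text
t 2.3 pos [ 0.4982 -0.1728  0.0448] F [-0.5478  0.1202  0.4438] op 0.0207 q [-0.4305  0.0887  1.8641 -0.0009  1.1845 -0.4517]
shift [ 0.0068 -0.0002 -0.3104] turn [ 0.0022  0.0017 -0.0029]  dist 0.155 ang 0.4
[2.1943 2.2423 0.0011] [-0.0684 -0.2967  0.0029]
```

View pics/g2s.png

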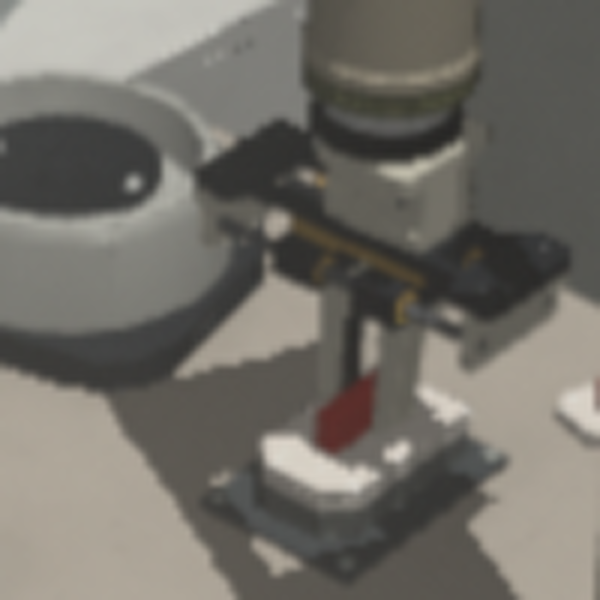

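jog_arm(
  motion=[0,0,0,0,0,0,0,0,0,0,0,0,0,0,0,0,0,0,0,0,0],
  grip_force=40,
)

```text
t: 2.65
tool_pos: [0.4983, -0.1727, 0.0447]
orientation: [2.194, 2.242, 0.001]
force: [0.5, -0.2, 0.3]
opening: 0.0137
```

Run:
```python
from mv import *
go([.4975,-.172,.09],None)
st=read_state();Rm=R.from_rotvec(st['orientation']).as_matrix(); print('tool y yaw',np.degrees(np.arctan2(Rm[1,1],Rm[0,1])),'z',Rm[:,2],st['wrist_torque'])
```

```text
t 2.65 pos [ 0.4983 -0.1727  0.0447] F [ 0.4889 -0.1629  0.3224] op 0.0137 q [-0.4303  0.089   1.864  -0.0008  1.1843 -0.4517]
shift [ 0.0012 -0.0012 -0.0905] turn [0. 0. 0.]  dist 0.045 ang 0.0
tool y yaw 1.2448936747233421 z [ 0.0036 -0.0025 -1.    ] [-0.0094 -0.1136 -0.0335]
```

jog_arm(
  motion=[0,0,0,-0.1,0,0,0,0,0,0,-0.14,0,0,0,0,0.1,0,-0.14,0,0,0,0,0.2,0,-0.14,0,0,0,0,0.3,0,-0.14,0,0,0,0,0.35,0,-0.14,0,0,0,0,0.35,0,-0.08,0,0,0,0,0.35,0,-0.05,0,0,0],
)

```text
t: 3.45
tool_pos: [0.4934, 0.0036, 0.0676]
orientation: [2.192, 2.246, -0.0]
force: [-0.3, -0.7, -0.8]
opening: 0.0136
```

Run:
```python
from mv import *
go([.4983,0.005,.022],down(1.5))
s=read_camera('scene')
crop(s,230,130,370,250,5,'g3s')
```

```text
t 3.45 pos [0.4934 0.0036 0.0676] F [-0.3429 -0.7014 -0.7766] op 0.0136 q [-0.0949 -0.0313  1.9407 -0.0022  1.2298 -0.1183]
shift [0.0027 0.0096 0.0913] turn [ 0.0014  0.0015 -0.0013]  dist 0.046 ang 0.2
```

View pics/g3s.png

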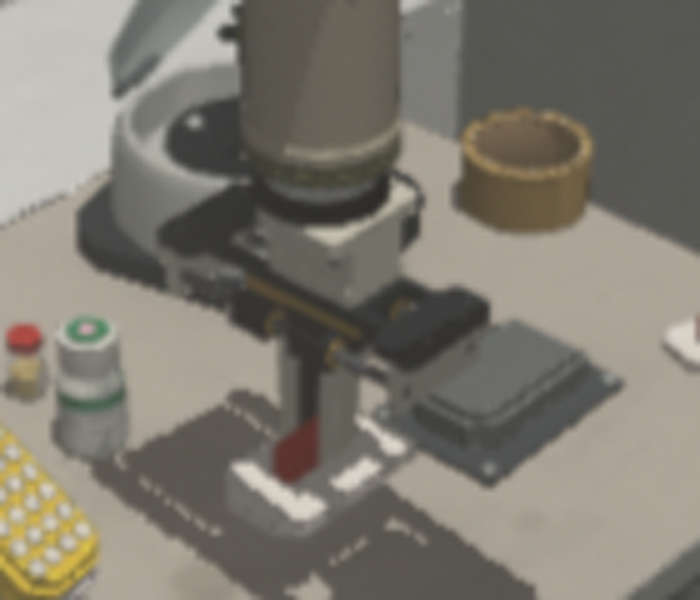

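The lid is in the gripper at crop (290,470) and the base is now bare at about (500,400). Lowering to park.

jog_arm(
  motion=[0,0.003,0.008,0.07,0.001,0.001,-0.001,0,0.003,0.008,0.091,0.001,0.001,-0.001,0,0.003,0.008,0.091,0.001,0.001,-0.001,0,0.003,0.008,0.091,0.001,0.001,-0.001],
)

```text
t: 3.9
tool_pos: [0.4953, 0.0047, 0.0199]
orientation: [-2.192, -2.247, 0.005]
force: [-0.0, -0.1, -1.3]
opening: 0.0136
```

Run:
```python
from mv import *
go([.4983,0.005,.0207],None)
```

```text
t 3.9 pos [0.4953 0.0047 0.0199] F [-0.0373 -0.1486 -1.3118] op 0.0136 q [-0.0935  0.0503  1.9562 -0.0009  1.1392 -0.1176]
shift [ 0.0006  0.0059 -0.0017] turn [0. 0. 0.]  dist 0.003 ang 0.0
```

jog_arm(
  motion=[0.5,0,0,0,0,0,0,0.5,0,0,0,0,0,0,0.5,0,0,0,0,0,0],
)

```text
t: 4.2
tool_pos: [0.4955, 0.0046, 0.0202]
orientation: [-2.193, -2.247, 0.005]
force: [0.1, 0.5, -0.1]
opening: 0.033
```

Run:
```python
from mv import *
import pickle
st=read_state(); print(st['opening'],st['tool_pos'],st['force'])
pickle.dump(st,open('lidrelease.pkl','wb'))
Rm=R.from_rotvec(st['orientation']).as_matrix(); print('yaw y',np.degrees(np.arctan2(Rm[1,1],Rm[0,1])))
# blue pick: provisional
y=R.from_euler('z',8.44,degrees=True)
th=np.radians(35); n=y.apply([-np.sin(th),0,np.cos(th)]); yy=y.apply([0,-1,0])
Rt=tilted(n,yy)
p=np.array([.5532,.3086,.071])
go(p+.13*n,Rt)
```

```text
0.033007335587440435 [0.4955 0.0046 0.0202] [ 0.0687  0.5471 -0.0939]
yaw y 1.3947719535744836
t 4.2 pos [0.4955 0.0046 0.0202] F [ 0.0687  0.5471 -0.0939] op 0.033 q [-0.0937  0.0499  1.956  -0.0009  1.1394 -0.1176]
shift [ 0.5867 -0.019  -0.3148] turn [-0.2827  0.3196  0.8903]  dist 0.333 ang 88.9
```

jog_arm(
  motion=[0.9,0,0,-0.1,0,0,0,0.9,0,0,-0.2,0,0,0,0.9,0,0,-0.3,0,0,0,0.9,0.05,0,-0.38,0,0,0,0.9,0.1,0,-0.42,0,0,0],
)

```text
t: 4.7
tool_pos: [0.4968, 0.0548, 0.2354]
orientation: [2.194, 2.245, 0.003]
force: [1.0, 0.6, 0.9]
opening: 0.0729
```

Run:
```python
from mv import *
y=R.from_euler('z',8.44,degrees=True)
th=np.radians(35); n=y.apply([-np.sin(th),0,np.cos(th)]); yy=y.apply([0,-1,0])
Rt=tilted(n,yy)
p=np.array([.5532,.3086,.071])
go(p+.14*n,Rt)
```

```text
t 4.7 pos [0.4968 0.0548 0.2354] F [0.9505 0.6296 0.8637] op 0.0729 q [ 0.0075 -0.1532  1.7392 -0.0005  1.5525 -0.0151]
shift [ 0.4851 -0.0355  0.0991] turn [-0.2787  0.3167  0.8902]  dist 0.248 ang 88.7
```

jog_arm(
  motion=[1,0.485,-0.036,0.05,-0.279,0.317,0.89,1,0.485,-0.036,0.05,-0.279,0.317,0.89,1,0.485,-0.036,0.05,-0.279,0.317,0.89,1,0.485,-0.036,0.05,-0.279,0.317,0.89,1,0.485,-0.036,0.05,-0.279,0.317,0.89,1,0.485,-0.036,0.05,-0.279,0.317,0.89,1,0.485,-0.036,0.05,-0.279,0.317,0.89,1,0.485,-0.036,0.05,-0.279,0.317,0.89],
)

```text
t: 5.5
tool_pos: [0.4731, 0.2972, 0.2104]
orientation: [-2.917, -0.773, -0.735]
force: [0.1, -0.0, -0.8]
opening: 0.093
```

Run:
```python
from mv import *
y=R.from_euler('z',8.44,degrees=True)
th=np.radians(35); n=y.apply([-np.sin(th),0,np.cos(th)]); yy=y.apply([0,-1,0])
Rt=tilted(n,yy)
p=np.array([.5532,.3086,.071])
go(p+.07*n,Rt)
t=read_camera('top'); s=read_camera('scene')
import pickle; pickle.dump((t,s),open('c1.pkl','wb'))
cv2.imwrite('pics/t4.png',cv2.resize(t['frame'][:,:,::-1],None,fx=1.4,fy=1.4)); crop(s,150,150,290,290,5,'s4')
```

```text
t 5.5 pos [0.4731 0.2972 0.2104] F [ 0.076  -0.0297 -0.8101] op 0.093 q [ 0.5298 -0.4449  2.0962 -0.1054  1.0216  1.6165]
shift [-0.0076  0.0149  0.1824] turn [-0.0693  0.078   0.2184]  dist 0.092 ang 21.8
```

View pics/t4.png

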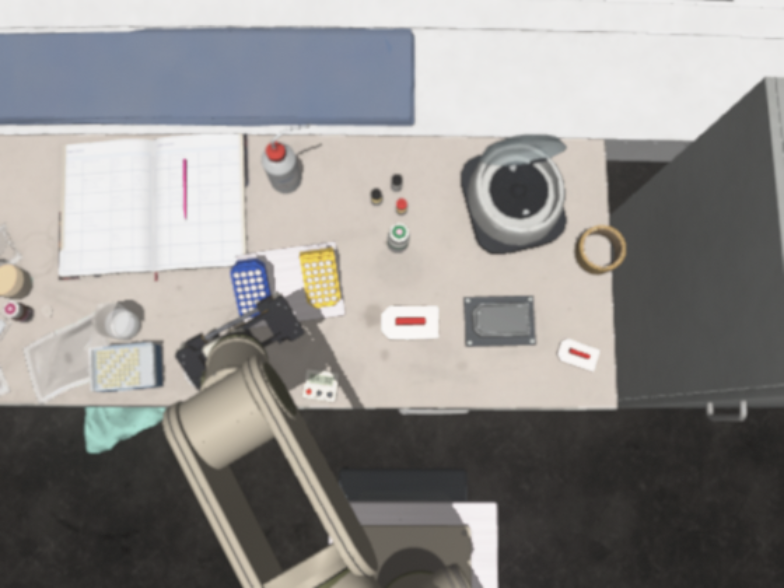

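View pics/s4.png

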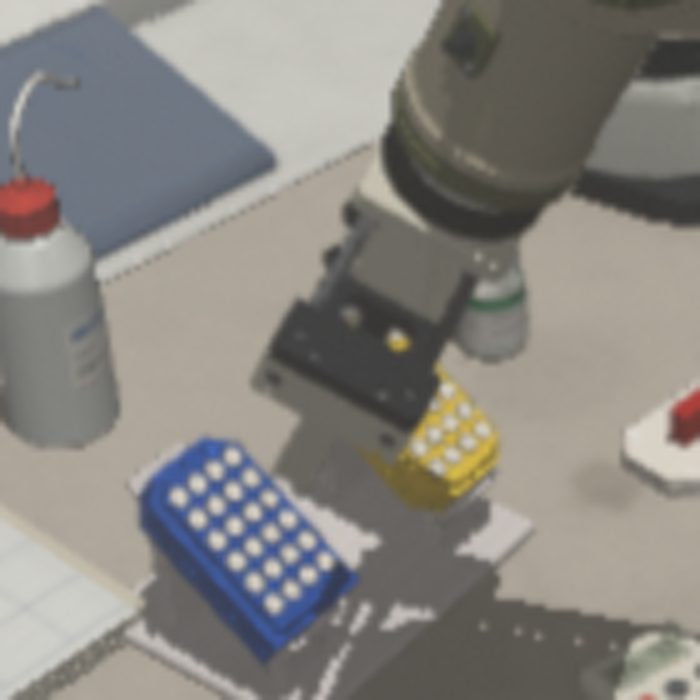

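The lid lies on the bench at top (410,322), off the base. Blue and yellow are untouched, and the timer, petri dish and bottle stand. I'll re-measure the bare base and use the parked lid to check the camera offset in x.

Run:
```python
from meas import *
import pickle
t,s=pickle.load(open('c1.pkl','rb'))
np.set_printoptions(precision=4,suppress=True)
def rep(nm,roi,fn,z,c=t):
    I=up(c,roi);H=cv2.cvtColor(I,cv2.COLOR_RGB2HSV).astype(int)
    m=fn(H[...,0],H[...,1],H[...,2])
    a,ce,b=max(blobs(c,m,300,10**6),key=lambda b:b[0])
    P=onplane(c,upc(rect(b),roi),z)[:,:2]; print(nm,a,cv2.minAreaRect(P.astype(np.float32)))
red=lambda h,s,v:(s>100)&((h<12)|(h>168))
lid=(268,212,322,248)
rep('ridge',lid,red,.039); rep('lid',lid,lambda h,s,v:((s<22)&(v>215))|red(h,s,v),.013)
rep('foot',(326,203,390,256),lambda h,s,v:v<165,.006)
I=up(t,(326,203,390,256)); cv2.imwrite('pics/base4.png',cv2.resize(I[:,:,::-1],None,fx=1.8,fy=1.8))
# scene: lid ridge top
lr=(255,215,350,275)
rep('ridge scene',lr,red,.026,s)
```

```text
ridge 3369 ((0.4916600286960602, 0.0072039272636175156), (0.012640264816582203, 0.05600573495030403), 0.41066086292266846)
lid 29938 ((0.4930066764354706, 0.006724860519170761), (0.06979300826787949, 0.11719939857721329), 1.085829734802246)
foot 64997 ((0.4974338710308075, -0.16988444328308105), (0.10108036547899246, 0.14182183146476746), 1.3579010963439941)
ridge scene 4141 ((0.49616310000419617, 0.008156051859259605), (0.026814308017492294, 0.07497815042734146), 1.7110309600830078)
```

View pics/base4.png

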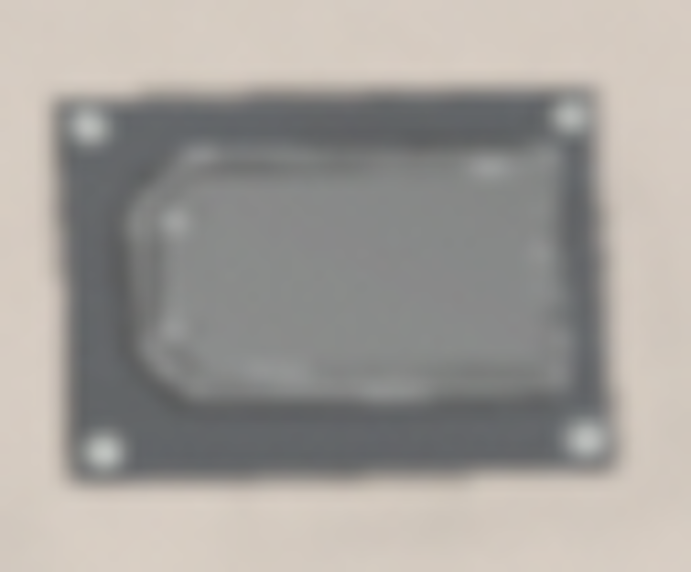

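```bash
cat >> mv.py <<'E'
RY=8.44; th=np.radians(35); _y=R.from_euler('z',RY,degrees=True)
N=_y.apply([-np.sin(th),0,np.cos(th)]); U=_y.apply([np.cos(th),0,np.sin(th)]); Y=_y.apply([0,1,0])
RB=tilted(N,-Y); RYEL=tilted(N,Y)
PB=np.array([.5557,.3091,.071]); PY=np.array([.5748,.1803,.071])
E
python3 - <<'E'
from mv import *
go(PB+.06*N,RB)
E
```

```text
t 5.6 pos [0.4718 0.297  0.2092] F [-1.0051 -1.25    0.3462] op 0.093 q [ 0.5304 -0.4452  2.0977 -0.1047  1.0233  1.6133]
shift [0.0024 0.0202 0.2036] turn [-0.0696  0.0797  0.2207]  dist 0.102 ang 22.0
```

jog_arm(
  motion=[1,0.002,0.02,0.07,-0.07,0.08,0.221,1,0.002,0.02,0.14,-0.07,0.08,0.221,1,0.002,0.02,0.204,-0.07,0.08,0.221,1,0.002,0.02,0.204,-0.07,0.08,0.221],
)

```text
t: 6.0
tool_pos: [0.5192, 0.3022, 0.1132]
orientation: [-2.956, -0.221, -0.919]
force: [-0.9, -0.9, -0.9]
opening: 0.0931
```

Run:
```python
from mv import *
go(PB-.0*N,RB)
t=read_camera('top'); s=read_camera('scene'); st=read_state()
Rm=R.from_rotvec(st['orientation']).as_matrix(); p=st['tool_pos']
for c,n,b,k in ((t,'t5',(140,150,260,250),6),(s,'s5',(150,180,250,290),6)):
    f=c['frame'].copy()
    I=cv2.resize(f[b[1]:b[3],b[0]:b[2],::-1],None,fx=k,fy=k,interpolation=cv2.INTER_CUBIC)
    for q in [p]+[p+Rm@np.array([sx*.0075,sy*st['opening']/2,0]) for sx in(-1,1) for sy in (-1,1)]:
        u=(proj(c,q)[0]-np.array(b[:2])+.5)*k; cv2.circle(I,tuple(int(v) for v in u),3,(0,0,255),-1)
    cv2.imwrite(f'pics/{n}.png',I)
```

```text
t 6.0 pos [0.5192 0.3022 0.1132] F [-0.9238 -0.9004 -0.9409] op 0.0931 q [ 0.6006 -0.2431  2.1729 -0.402   0.7007  2.2639]
shift [ 0.0134 -0.0033  0.1117] turn [0.003  0.0055 0.0021]  dist 0.056 ang 0.6
```

View pics/t5.png

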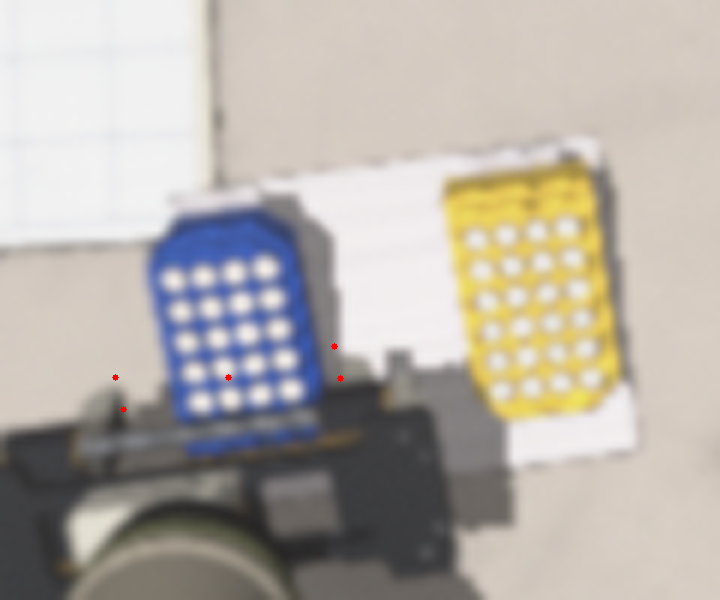

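View pics/s5.png

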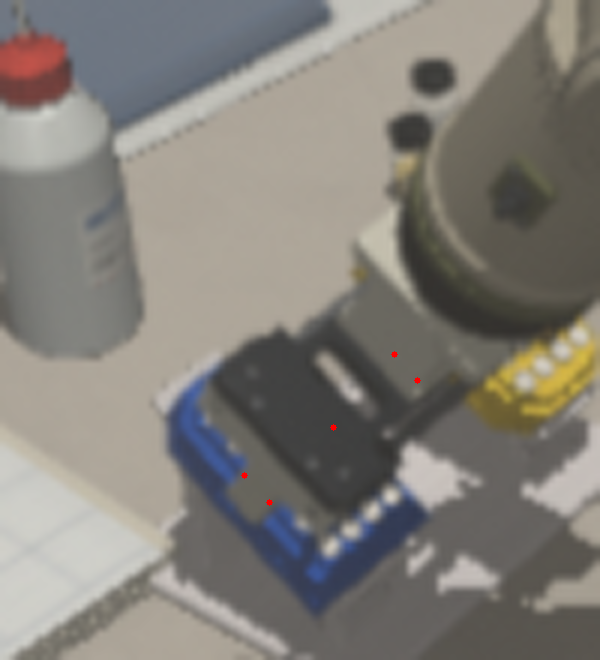

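Run:
```python
import cv2
I=cv2.imread('pics/t5.png')[320:480,60:430]; cv2.imwrite('pics/t5z.png',cv2.resize(I,None,fx=2.1,fy=2.1,interpolation=cv2.INTER_CUBIC))
```

```text
(no output)
```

View pics/t5z.png

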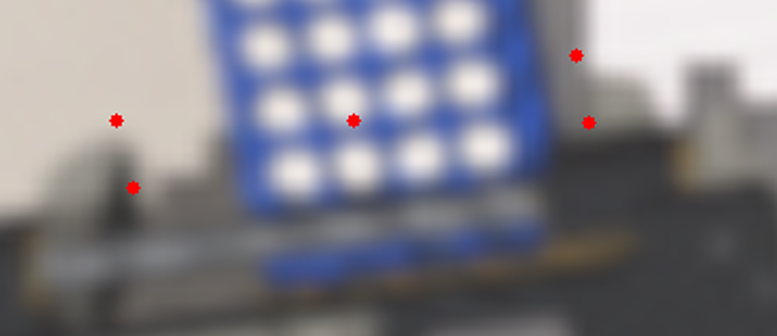

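In the top crop the fingertips appear about 1.6 px nearer the robot than projected, matching the parked-lid check. So the true position is roughly top + (3.6, 1.4) mm, and I'll apply that from here on.

```bash
sed -i 's/^PB=.*/PB=np.array([.5563,.3090,.071]); PY=np.array([.5754,.1802,.071]); BASE=np.array([.5009,-.1685,0])/' mv.py
python3 - <<'E'
from mv import *
go(PB+.001*N,RB)
E
```

```text
t 6.1 pos [0.5209 0.3035 0.1185] F [-0.1108 -0.0003  0.7903] op 0.093 q [ 0.5997 -0.249   2.1691 -0.3981  0.7038  2.2543]
shift [ 0.0047 -0.0007  0.1169] turn [0.0011 0.0025 0.0043]  dist 0.058 ang 0.5
```

jog_arm(
  motion=[1,0.005,-0.001,0.03,0.001,0.003,0.004,1,0.005,-0.001,0.06,0.001,0.003,0.004,1,0.005,-0.001,0.09,0.001,0.003,0.004,1,0.005,-0.001,0.117,0.001,0.003,0.004,1,0.005,-0.001,0.117,0.001,0.003,0.004],
)

```text
t: 6.6
tool_pos: [0.5574, 0.3087, 0.0735]
orientation: [-2.947, -0.222, -0.932]
force: [0.2, 0.1, -0.2]
opening: 0.0929
```

Run:
```python
from mv import *
go(PB+.001*N,RB)
```

```text
t 6.6 pos [0.5574 0.3087 0.0735] F [ 0.2178  0.0728 -0.1524] op 0.0929 q [ 0.5634 -0.0786  2.1153 -0.4394  0.5789  2.2892]
shift [-0.0046 -0.0009  0.001 ] turn [ 0.0003 -0.0009  0.0023]  dist 0.002 ang 0.2
```

jog_arm(
  motion=[1,-0.004,0,0.001,0,0,0.002,0,-0.004,0,0.001,0,0,0.002,0,-0.004,0,0.001,0,0,0.002,0,-0.004,0,0.001,0,0,0.002,0,-0.004,0,0.001,0,0,0.002,0,-0.004,0,0.001,0,0,0.002,0,-0.004,0,0.001,0,0,0.002],
  grip_force=30,
)

```text
t: 7.3
tool_pos: [0.556, 0.3086, 0.0723]
orientation: [-2.946, -0.218, -0.932]
force: [-6.3, -1.2, 6.3]
opening: 0.0637
```

Run:
```python
from mv import *
go(PB+.06*N,RB)
```

```text
t 7.3 pos [0.556  0.3086 0.0723] F [-6.2657 -1.182   6.2553] op 0.0637 q [ 0.5648 -0.0796  2.119  -0.4426  0.5768  2.2965]
shift [-0.0008 -0.0006 -0.1175] turn [ 0.0003 -0.001   0.0004]  dist 0.059 ang 0.1
```

jog_arm(
  motion=[0,-0.001,0,-0.03,0,0,0,0,-0.001,0,-0.08,0,0,0,0,-0.001,0,-0.15,0,0,0,0,-0.001,0,-0.2,0,0,0,0,-0.001,0,-0.2,0,0,0],
  grip_force=30,
)

```text
t: 7.8
tool_pos: [0.4992, 0.3014, 0.1577]
orientation: [-2.941, -0.218, -0.937]
force: [0.4, 0.2, -0.4]
opening: 0.0639
```

Run:
```python
from mv import *
st=read_state(); go([.47,.20,.24],down(1.5))
s=read_camera('scene'); crop(s,150,150,290,290,5,'s6')
```

```text
t 7.8 pos [0.4992 0.3014 0.1577] F [ 0.4182  0.1746 -0.3975] op 0.0639 q [ 0.6272 -0.3716  2.1923 -0.3806  0.7953  2.245 ]
shift [ 0.0238  0.1917 -0.1854] turn [ 0.283  -0.3218 -0.8908]  dist 0.134 ang 89.0
```

View pics/s6.png

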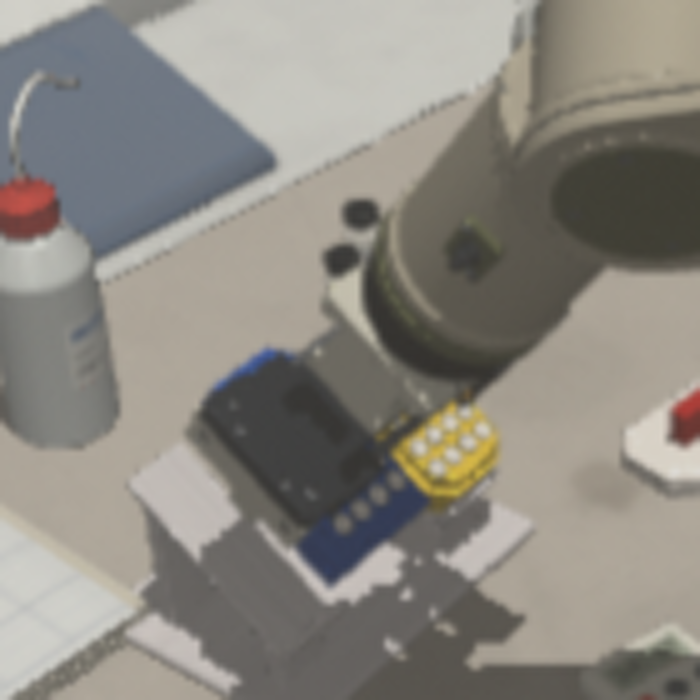

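Run:
```python
from mv import *
st=read_state(); go([.47,.29,.24]);go([.47,.05,.24],down(1.5))
```

```text
t 7.85 pos [0.4992 0.3011 0.1558] F [ 0.516   0.0713 -0.4655] op 0.0639 q [ 0.6266 -0.3687  2.1931 -0.3809  0.7933  2.2454]
shift [ 0.0475  0.0131 -0.1728] turn [0. 0. 0.]  dist 0.090 ang 0.0
t 7.85 pos [0.4992 0.3011 0.1558] F [ 0.516   0.0713 -0.4655] op 0.0639 q [ 0.6266 -0.3687  2.1931 -0.3809  0.7933  2.2454]
shift [-0.0102  0.4878 -0.2142] turn [ 0.2827 -0.3206 -0.8909]  dist 0.266 ang 88.9
```

jog_arm(
  motion=[0,0.048,0.013,-0.173,0.05,-0.06,-0.15,0,0.048,0.013,-0.173,0.08,-0.09,-0.25,0,-0.01,0.488,-0.214,0.283,-0.321,-0.891,0,-0.01,0.488,-0.214,0.283,-0.321,-0.891,0,-0.01,0.488,-0.214,0.283,-0.321,-0.891,0,-0.01,0.488,-0.214,0.283,-0.321,-0.891,0,-0.01,0.488,-0.214,0.283,-0.321,-0.891,0,-0.01,0.488,-0.214,0.283,-0.321,-0.891],
)

```text
t: 8.65
tool_pos: [0.471, 0.0675, 0.2371]
orientation: [-2.73, -1.478, -0.416]
force: [0.9, 0.6, -0.8]
opening: 0.0642
```

Run:
```python
from mv import *
go(BASE+[0,0,.12],down(1.5))
```

```text
t 8.65 pos [0.471  0.0675 0.2371] F [ 0.8885  0.6182 -0.8063] op 0.0642 q [-0.0893 -0.4877  2.0249  0.157   1.388   0.4772]
shift [-0.412   0.2837  0.1763] turn [ 0.1191 -0.1249 -0.3825]  dist 0.265 ang 37.8
```

jog_arm(
  motion=[0,-0.412,0.284,0.176,0.119,-0.125,-0.383,0,-0.412,0.284,0.176,0.119,-0.125,-0.383,0,-0.412,0.284,0.176,0.119,-0.125,-0.383,0,-0.412,0.284,0.176,0.119,-0.125,-0.383,0,-0.412,0.284,0.176,0.119,-0.125,-0.383,0,-0.412,0.284,0.176,0.119,-0.125,-0.383,0,-0.412,0.284,0.176,0.119,-0.125,-0.383],
)

```text
t: 9.35
tool_pos: [0.4993, -0.17, 0.1164]
orientation: [-2.193, -2.243, 0.003]
force: [0.4, 0.1, -1.1]
opening: 0.0637
```

Run:
```python
from mv import *
go(BASE+[0,0,.06],down(1.5))
s=read_camera('scene'); t=read_camera('top'); st=read_state()
import pickle; pickle.dump((t,s,st),open('c7.pkl','wb'))
crop(s,270,130,390,240,6,'s7'); crop(t,320,190,420,265,7,'t7')
```

```text
t 9.35 pos [ 0.4993 -0.17    0.1164] F [ 0.4108  0.0899 -1.143 ] op 0.0637 q [-0.4252  0.0131  1.8014 -0.0003  1.3325 -0.4476]
shift [0.0027 0.0038 0.1128] turn [-0.0032 -0.0013 -0.0023]  dist 0.056 ang 0.4
```

View pics/s7.png

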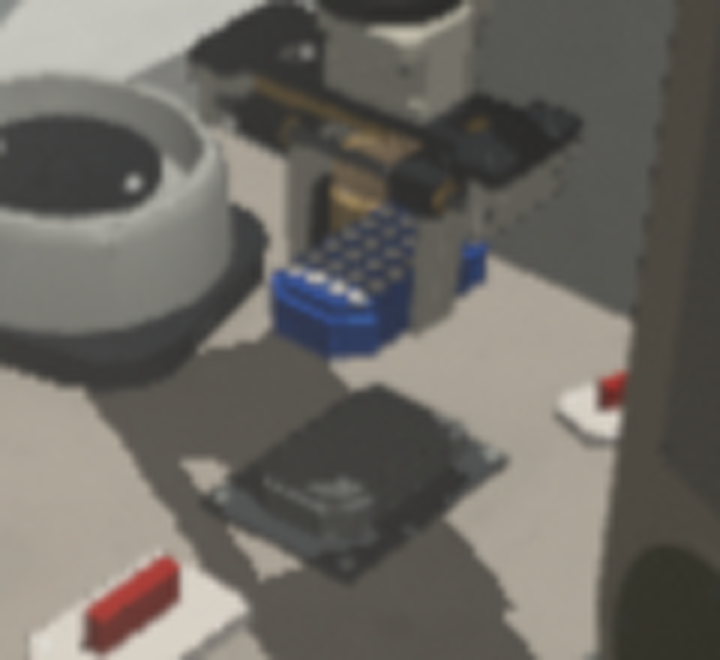

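View pics/t7.png

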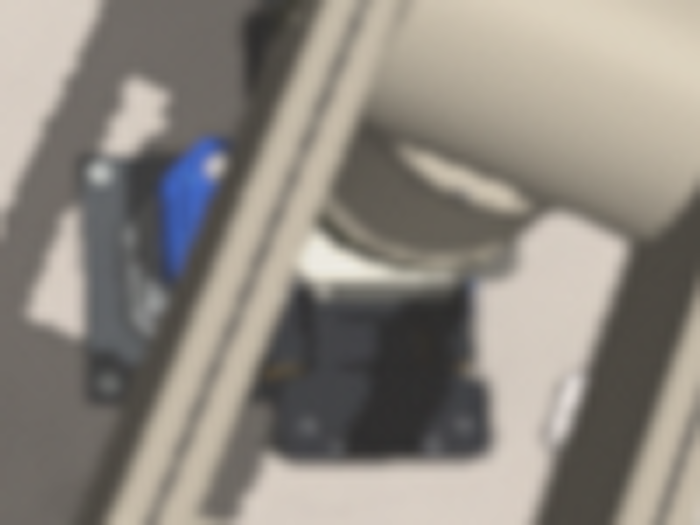

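Run:
```python
from meas import *
import pickle
t,s,st=pickle.load(open('c7.pkl','rb')); print(st['tool_pos'])
np.set_printoptions(precision=4,suppress=True)
roi=(338,205,356,235);I=up(t,roi,8);H=cv2.cvtColor(I,cv2.COLOR_RGB2HSV).astype(int)
m=(H[...,0]>100)&(H[...,0]<130)&(H[...,1]>110)
a,ce,b=max(blobs(t,m,50,10**6),key=lambda b:b[0]); c=upc(rect(b),roi,8)
i=c[:,0].argsort()[:25]; print(c[i].mean(0), c[i][:,1].min(),c[i][:,1].max(), c[:,0].min())
# left end edge
q=c[(c[:,1]>217)&(c[:,1]<226)]
for v in np.arange(214,230,1.0):
    r=c[abs(c[:,1]-v)<.3]; 
    if len(r): print(v,r[:,0].min().round(2),onplane(t,[[r[:,0].min(),v]],.115))
```

```text
[ 0.50053438 -0.16813677  0.11925212]
[342.4025 216.8275] 215.3125 218.6875 342.3125
214.0 343.19 [[ 0.5208 -0.1183  0.115 ]]
215.0 342.69 [[ 0.5182 -0.117   0.115 ]]
216.0 342.31 [[ 0.5156 -0.116   0.115 ]]
217.0 342.31 [[ 0.513 -0.116  0.115]]
218.0 342.44 [[ 0.5104 -0.1163  0.115 ]]
219.0 342.69 [[ 0.5079 -0.1169  0.115 ]]
220.0 342.69 [[ 0.5053 -0.1168  0.115 ]]
221.0 342.81 [[ 0.5027 -0.1171  0.115 ]]
222.0 342.81 [[ 0.5001 -0.1171  0.115 ]]
223.0 342.81 [[ 0.4976 -0.117   0.115 ]]
224.0 342.81 [[ 0.495 -0.117  0.115]]
225.0 342.94 [[ 0.4924 -0.1173  0.115 ]]
226.0 343.06 [[ 0.4898 -0.1176  0.115 ]]
227.0 343.19 [[ 0.4873 -0.1178  0.115 ]]
228.0 343.44 [[ 0.4847 -0.1184  0.115 ]]
```

Run:
```python
from mv import *
go([.501,-.167,.037],down(1.5))
```

```text
t 9.45 pos [ 0.5005 -0.1681  0.1193] F [ 0.3602  0.1432 -0.8774] op 0.0637 q [-0.4217  0.0078  1.8012  0.0007  1.3341 -0.4465]
shift [0.002  0.0012 0.1645] turn [-0.0007 -0.0008 -0.001 ]  dist 0.082 ang 0.1
```

jog_arm(
  motion=[0,0.002,0.001,0.06,-0.001,-0.001,-0.001,0,0.002,0.001,0.12,-0.001,-0.001,-0.001,0,0.002,0.001,0.164,-0.001,-0.001,-0.001,0,0.002,0.001,0.164,-0.001,-0.001,-0.001],
)

```text
t: 9.85
tool_pos: [0.4988, -0.1646, 0.0349]
orientation: [-2.189, -2.248, 0.002]
force: [0.0, 1.0, -1.6]
opening: 0.0638
```

jog_arm(
  motion=[0,0,0,0,0,0,0],
)

```text
t: 9.95
tool_pos: [0.4996, -0.1639, 0.0363]
orientation: [-2.189, -2.25, 0.0]
force: [0.1, -0.3, 0.6]
opening: 0.0636
```

Run:
```python
from mv import *
go([.501,-.167,.026],down(1.5))
s=read_camera('scene'); crop(s,290,160,370,230,8,'s8')
```

```text
t 9.95 pos [ 0.4996 -0.1639  0.0363] F [ 0.0765 -0.2679  0.5674] op 0.0636 q [-0.4152  0.1034  1.8657  0.0009  1.175  -0.4428]
shift [-0.0062  0.0026  0.0206] turn [-0.0012 -0.0012  0.0007]  dist 0.011 ang 0.2
```

View pics/s8.png

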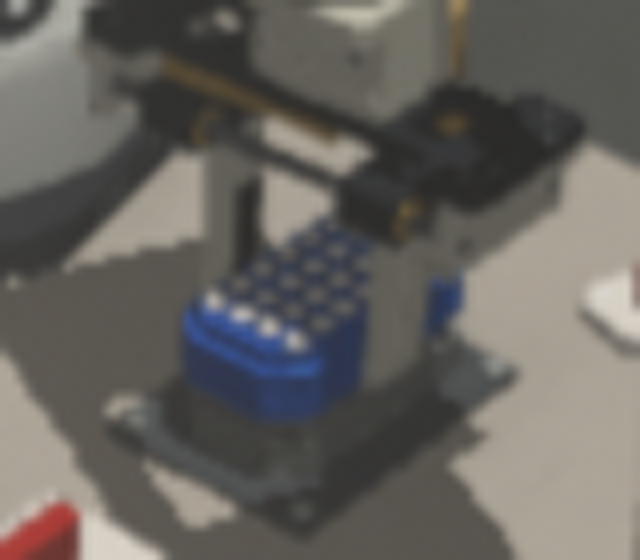

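jog_arm(
  motion=[0,-0.006,0.0026,0,-0.001,-0.001,0.001,0,-0.006,0.0026,0,-0.001,-0.001,0.001,0,-0.006,0.0026,0,-0.001,-0.001,0.001],
)

```text
t: 10.3
tool_pos: [0.5019, -0.1672, 0.0376]
orientation: [2.192, 2.249, 0.001]
force: [1.1, -0.7, -0.6]
opening: 0.0638
```

Run:
```python
from mv import *
go([.501,-.167,.0255],down(1.5))
```

```text
t 10.3 pos [ 0.5019 -0.1672  0.0376] F [ 1.1028 -0.6635 -0.5549] op 0.0638 q [-0.4188  0.1058  1.8606  0.0002  1.1736 -0.4445]
shift [ 0.0005 -0.0018  0.0242] turn [ 0.001   0.0003 -0.0003]  dist 0.012 ang 0.1
```

Now lower in small steps, watching the force.

jog_arm(
  motion=[0,0,-0.002,0.008,0.001,0,0,0,0,-0.002,0.014,0.001,0,0,0,0,-0.002,0.019,0.001,0,0,0,0,-0.002,0.024,0.001,0,0,0,0,-0.002,0.024,0.001,0,0],
)

```text
t: 10.8
tool_pos: [0.5004, -0.1671, 0.0249]
orientation: [-2.192, -2.249, 0.001]
force: [0.1, 0.7, -0.3]
opening: 0.064
```

Run:
```python
from mv import *
go([.501,-.167,.0255],down(1.5))
s=read_camera('scene'); crop(s,290,160,370,230,8,'s9')
```

```text
t 10.8 pos [ 0.5004 -0.1671  0.0249] F [ 0.0573  0.7364 -0.2768] op 0.064 q [-0.4191  0.1232  1.8679 -0.0005  1.1514 -0.4445]
shift [ 0.0001  0.0012 -0.0012] turn [-0.0006  0.     -0.0003]  dist 0.001 ang 0.1
```

View pics/s9.png

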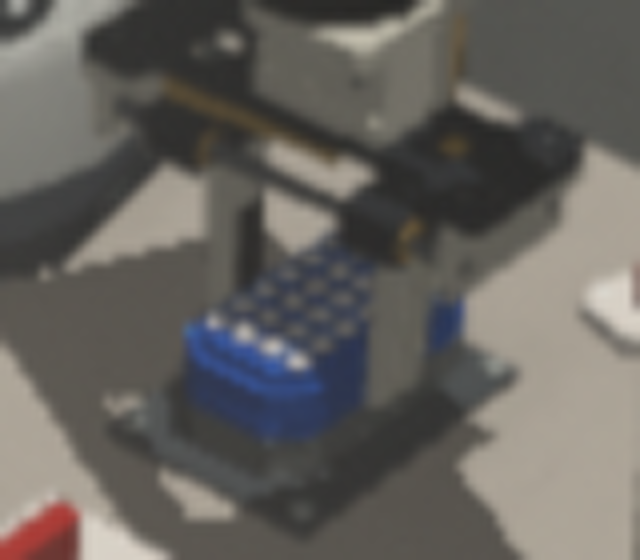

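No contact force on the way to TCP z = 0.0249, 5 mm below where the skirt would have met the raised top, so blue is over the top. Release.

jog_arm(
  motion=[1,0,0,0,0,0,0,1,0,0,0,0,0,0,1,0,0,0,0,0,0],
)

```text
t: 11.15
tool_pos: [0.5008, -0.1672, 0.0254]
orientation: [-2.193, -2.25, 0.001]
force: [-1.3, 0.0, 0.0]
opening: 0.0833
```

Run:
```python
from mv import *
import pickle
go([.45,0.05,.25],RYEL)
st=read_state(); pickle.dump(st,open('bluerel.pkl','wb')); Rm=R.from_rotvec(st['orientation']).as_matrix(); print(np.degrees(np.arctan2(Rm[1,1],Rm[0,1])))
```

```text
t 11.15 pos [ 0.5008 -0.1672  0.0254] F [-1.2576  0.0138  0.0125] op 0.0833 q [-0.419   0.1227  1.8674 -0.0005  1.1516 -0.4445]
shift [ 0.4367 -0.0905 -0.4494] turn [-0.3283 -0.2904 -1.0401]  dist 0.317 ang 101.6
1.4732355182344978
```

jog_arm(
  motion=[1,0,0,-0.08,0,0,0,1,0,0,-0.18,0,0,0,1,0,0,-0.28,0,0,0,1,0.1,-0.02,-0.38,-0.05,-0.05,-0.17,1,0.2,-0.05,-0.42,-0.11,-0.1,-0.35,1,0.3,-0.08,-0.45,-0.16,-0.15,-0.52,1,0.4,-0.09,-0.45,-0.21,-0.2,-0.69,1,0.43,-0.09,-0.45,-0.27,-0.25,-0.86],
)

```text
t: 11.95
tool_pos: [0.4502, 0.0484, 0.2522]
orientation: [1.168, 2.6, 0.021]
force: [1.2, 1.9, 0.0]
opening: 0.0928
```

Run:
```python
from mv import *
go(PY+.15*N,RYEL)
t=read_camera('top'); s=read_camera('scene')
cv2.imwrite('pics/t10.png',cv2.resize(t['frame'][:,:,::-1],None,fx=1.4,fy=1.4)); crop(s,290,160,370,230,8,'s10')
import pickle; pickle.dump((t,s),open('c10.pkl','wb'))
```

```text
t 11.95 pos [0.4502 0.0484 0.2522] F [1.2386 1.8736 0.0075] op 0.0928 q [ 0.1037 -0.5738  2.0594 -0.1339  1.3967 -0.6165]
shift [0.1543 0.2031 0.1085] turn [-0.1924 -0.1638 -0.5958]  dist 0.139 ang 58.2
```

View pics/t10.png

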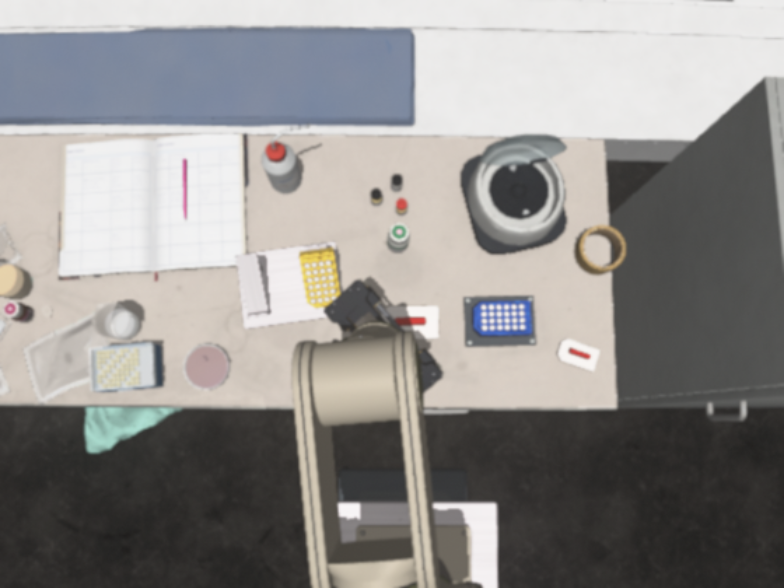

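View pics/s10.png

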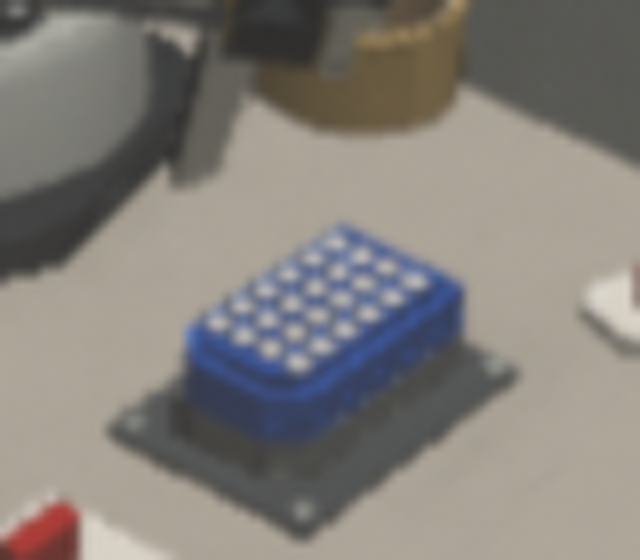

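Blue sits level on the base, at top (503,318), with cut corners over the base's (scene crop, left). I'll check its height and centring numerically.

Run:
```python
from meas import *
import pickle
t,s=pickle.load(open('c10.pkl','rb'))
np.set_printoptions(precision=4,suppress=True)
w,_=wells(t,(326,203,390,256),'blue'); w2,_=wells(s,(290,160,370,230),'blue')
P=onplane(t,w,.052); print('top centre',P.mean(0),len(w)); Q=P[:,:2]-P[:,:2].mean(0); ev,V=np.linalg.eigh(Q.T@Q); print('axis deg',np.degrees(np.arctan2(*V[::-1,1])), Q.std(0))
if w2 is not None: print('tri',tri([t,s],[w.mean(0),w2.mean(0)]),'scene',onplane(s,w2,.052).mean(0), 'if unhomed .058',onplane(s,w2,.058).mean(0),onplane(t,w,.058).mean(0))
```

```text
top centre [ 0.4985 -0.169   0.052 ] 24
axis deg 91.46031412221423 [0.0146 0.0247]
```

Run:
```python
from mv import *
go(PY+.12*N,RYEL)
```

```text
t 12.05 pos [0.4493 0.0524 0.2515] F [-0.3813 -0.7823 -0.4447] op 0.093 q [ 0.1113 -0.5738  2.0604 -0.1322  1.3969 -0.6165]
shift [0.1398 0.2218 0.1649] turn [-0.1897 -0.1655 -0.5918]  dist 0.155 ang 57.9
```

jog_arm(
  motion=[1,0.14,0.222,0.05,-0.19,-0.166,-0.592,1,0.14,0.222,0.05,-0.19,-0.166,-0.592,1,0.14,0.222,0.05,-0.19,-0.166,-0.592,1,0.14,0.222,0.165,-0.19,-0.166,-0.592,1,0.14,0.222,0.165,-0.19,-0.166,-0.592,1,0.14,0.222,0.165,-0.19,-0.166,-0.592,1,0.14,0.222,0.165,-0.19,-0.166,-0.592,1,0.14,0.222,0.165,-0.19,-0.166,-0.592],
)

```text
t: 12.85
tool_pos: [0.5069, 0.1685, 0.168]
orientation: [-0.186, 2.525, 0.057]
force: [0.4, 0.0, -0.3]
opening: 0.0933
```

Run:
```python
from mv import *
go(PY+.05*N,RYEL); go(PY+.001*N,RYEL)
```

```text
t 12.85 pos [0.5069 0.1685 0.168 ] F [ 0.3849  0.0295 -0.3122] op 0.0933 q [ 0.2791 -0.6402  2.3485 -0.1038  0.8297 -1.3927]
shift [-0.0026  0.0031  0.1386] turn [-0.0007 -0.0002  0.0002]  dist 0.069 ang 0.1
t 12.85 pos [0.5069 0.1685 0.168 ] F [ 0.3849  0.0295 -0.3122] op 0.0933 q [ 0.2791 -0.6402  2.3485 -0.1038  0.8297 -1.3927]
shift [-0.0026  0.0032  0.2366] turn [-0.0007 -0.0002  0.0002]  dist 0.118 ang 0.1
```

jog_arm(
  motion=[1,-0.003,0.003,0.06,0,0,0,1,-0.003,0.003,0.12,0,0,0,1,-0.003,0.003,0.16,0,0,0,1,-0.003,0.003,0.16,0,0,0],
)

```text
t: 13.25
tool_pos: [0.5526, 0.1758, 0.1001]
orientation: [-0.18, 2.532, 0.056]
force: [-0.8, -0.2, -0.8]
opening: 0.0928
```

Run:
```python
from mv import *
go(PY+.001*N,RYEL)
t=read_camera('top'); crop(t,150,150,260,240,7,'t11')
```

```text
t 13.25 pos [0.5526 0.1758 0.1001] F [-0.7543 -0.1991 -0.8292] op 0.0928 q [ 0.2653 -0.3584  2.2902 -0.122   0.6122 -1.3691]
shift [-0.005   0.0022  0.0721] turn [-0.002  -0.004  -0.0029]  dist 0.036 ang 0.5
```

View pics/t11.png

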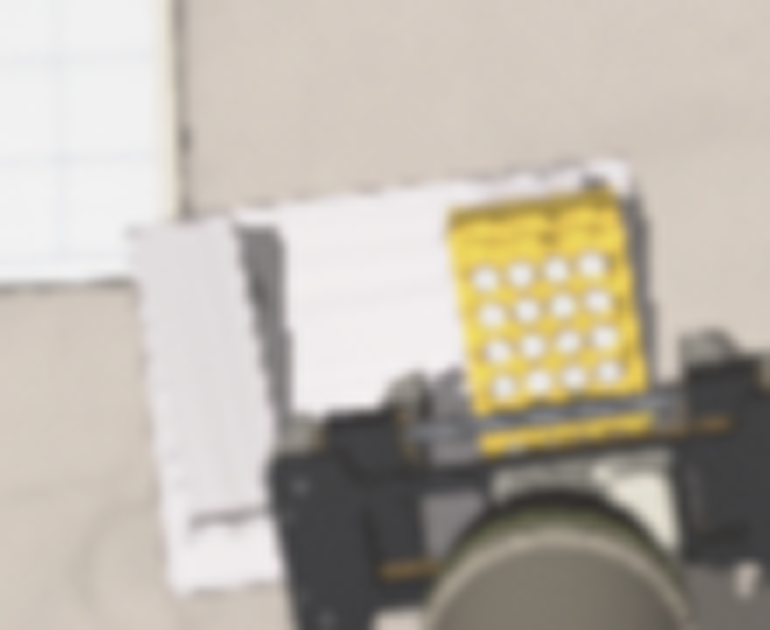

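The fingers at crop (410,385) and (705,345) straddle the yellow plate evenly. Descend and grip.

jog_arm(
  motion=[1,-0.005,0.002,0.02,-0.002,-0.004,-0.003,1,-0.005,0.002,0.045,-0.002,-0.004,-0.003,1,-0.005,0.002,0.072,-0.002,-0.004,-0.003,1,-0.005,0.002,0.072,-0.002,-0.004,-0.003,1,-0.005,0.002,0.072,-0.002,-0.004,-0.003],
)

```text
t: 13.8
tool_pos: [0.5752, 0.1804, 0.0747]
orientation: [-0.186, 2.523, 0.059]
force: [-0.4, -0.4, -0.1]
opening: 0.0933
```

Run:
```python
from mv import *
go(PY+.001*N,RYEL)
```

```text
t 13.8 pos [0.5752 0.1804 0.0747] F [-0.4078 -0.3621 -0.0567] op 0.0933 q [ 0.2588 -0.2375  2.2524 -0.1285  0.5202 -1.3677]
shift [ 0.004  -0.0004  0.0042] turn [ 0.0002  0.0013 -0.0001]  dist 0.003 ang 0.1
```

jog_arm(
  motion=[1,0.004,0,0.004,0,0.001,0,1,0.004,0,0.004,0,0.001,0,0,0.004,0,0.004,0,0.001,0,0,0.004,0,0.004,0,0.001,0,0,0.004,0,0.004,0,0.001,0,0,0.004,0,0.004,0,0.001,0,0,0.004,0,0.004,0,0.001,0,0,0.004,0,0.004,0,0.001,0],
  grip_force=30,
)

```text
t: 14.6
tool_pos: [0.5747, 0.1803, 0.0719]
orientation: [-0.186, 2.525, 0.059]
force: [-2.7, -0.4, 1.8]
opening: 0.0635
```

Run:
```python
from mv import *
go(PY+.001*N,RYEL)
```

```text
t 14.6 pos [0.5747 0.1803 0.0719] F [-2.6936 -0.3536  1.7794] op 0.0635 q [ 0.2588 -0.2325  2.2535 -0.1292  0.5159 -1.3666]
shift [-0.0001 -0.0004  0.0003] turn [ 0.0002  0.0002 -0.0001]  dist 0.000 ang 0.0
```

Gripped at 63.5 mm. Lift off along the normal.

jog_arm(
  motion=[0,0,0,-0.03,0,0,0,0,0,0,-0.08,0,0,0,0,0,0,-0.15,0,0,0,0,0,0,-0.2,0,0,0,0,0,0,-0.2,0,0,0],
  grip_force=30,
)

```text
t: 15.1
tool_pos: [0.5189, 0.1724, 0.1578]
orientation: [-0.186, 2.519, 0.061]
force: [0.8, -0.2, -0.7]
opening: 0.0635
```

Run:
```python
from mv import *
go([.47,.14,.24]);go([.47,.0,.24],down(1.5))
s=read_camera('scene'); crop(s,150,150,290,290,5,'s12')
```

```text
t 15.1 pos [0.5189 0.1724 0.1578] F [ 0.8206 -0.2391 -0.694 ] op 0.0635 q [ 0.2786 -0.5842  2.3362 -0.1064  0.7792 -1.3874]
shift [-0.0085 -0.0495 -0.1956] turn [0. 0. 0.]  dist 0.101 ang 0.0
t 15.1 pos [0.5189 0.1724 0.1578] F [ 0.8206 -0.2391 -0.694 ] op 0.0635 q [ 0.2786 -0.5842  2.3362 -0.1064  0.7792 -1.3874]
shift [ 0.025  -0.3264 -0.2197] turn [0.3318 0.2927 1.0392]  dist 0.197 ang 101.7
```

View pics/s12.png

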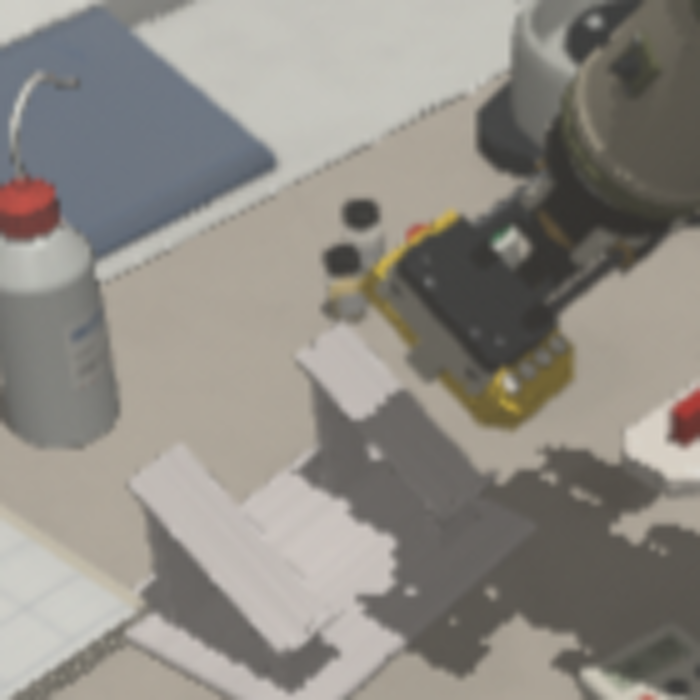

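Yellow is clear of the rack, in the gripper at crop (470,330). Raise, un-tilt and swing over to the base.

jog_arm(
  motion=[0,-0.009,-0.03,-0.12,0.03,0.03,0.09,0,-0.009,-0.05,-0.2,0.06,0.055,0.19,0,0,-0.12,-0.21,0.09,0.08,0.285,0,0.01,-0.2,-0.22,0.12,0.11,0.38,0,0.02,-0.28,-0.22,0.15,0.135,0.475,0,0.025,-0.326,-0.22,0.18,0.16,0.57,0,0.025,-0.326,-0.22,0.21,0.19,0.665,0,0.025,-0.326,-0.22,0.24,0.215,0.76],
)

```text
t: 15.95
tool_pos: [0.47, -0.0011, 0.2361]
orientation: [1.432, 2.554, 0.025]
force: [0.0, 0.7, -1.4]
opening: 0.0639
```

Run:
```python
from mv import *
go([.5008,-.1672,.13],down(1.47))
```

```text
t 15.95 pos [ 0.47   -0.0011  0.2361] F [ 0.025   0.7357 -1.3671] op 0.0639 q [-0.0472 -0.4474  1.99   -0.0812  1.4008 -0.5899]
shift [-0.2744 -0.1482  0.2488] turn [0.1036 0.0909 0.3316]  dist 0.199 ang 32.3
```

jog_arm(
  motion=[0,-0.274,-0.148,0.15,0.104,0.091,0.332,0,-0.274,-0.148,0.15,0.104,0.091,0.332,0,-0.274,-0.148,0.249,0.104,0.091,0.332,0,-0.274,-0.148,0.249,0.104,0.091,0.332,0,-0.274,-0.148,0.249,0.104,0.091,0.332,0,-0.274,-0.148,0.249,0.104,0.091,0.332,0,-0.274,-0.148,0.249,0.104,0.091,0.332],
)

```text
t: 16.65
tool_pos: [0.5011, -0.1666, 0.1298]
orientation: [-2.192, -2.25, 0.0]
force: [0.5, -0.1, -1.2]
opening: 0.0635
```

Run:
```python
from mv import *
from meas import *
go([.5008,-.1672,.06],down(1.47))
t=read_camera('top'); s=read_camera('scene'); st=read_state(); print(st['tool_pos'])
crop(s,280,140,380,230,7,'s13'); crop(t,320,190,420,265,7,'t13')
import pickle; pickle.dump((t,s,st),open('c13.pkl','wb'))
roi=(338,205,356,235);I=up(t,roi,8);H=cv2.cvtColor(I,cv2.COLOR_RGB2HSV).astype(int)
m=(H[...,0]>15)&(H[...,0]<35)&(H[...,1]>110)
a,ce,b=max(blobs(t,m,50,10**6),key=lambda b:b[0]); c=upc(rect(b),roi,8)
for v in np.arange(216,228,2.0):
    r=c[abs(c[:,1]-v)<.3]
    if len(r): print(v,r[:,0].min().round(2),onplane(t,[[r[:,0].min(),v]],st['tool_pos'][2]-.001))
```

```text
t 16.65 pos [ 0.5011 -0.1666  0.1298] F [ 0.4723 -0.1035 -1.1665] op 0.0635 q [-0.4181 -0.0035  1.7925  0.0001  1.353  -0.4442]
shift [-0.0013 -0.0005  0.1397] turn [-0.0001 -0.0001  0.0003]  dist 0.070 ang 0.0
[ 0.502  -0.1663  0.1319]
216.0 340.94 [[ 0.513  -0.1103  0.1309]]
218.0 341.19 [[ 0.5079 -0.1109  0.1309]]
220.0 341.44 [[ 0.5028 -0.1114  0.1309]]
222.0 341.44 [[ 0.4977 -0.1114  0.1309]]
224.0 341.56 [[ 0.4927 -0.1116  0.1309]]
226.0 341.69 [[ 0.4876 -0.1118  0.1309]]
```

View pics/s13.png

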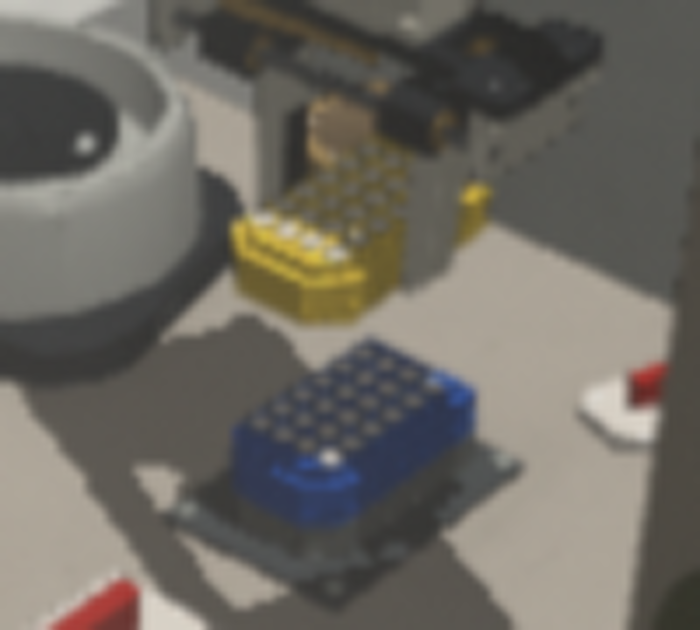

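View pics/t13.png

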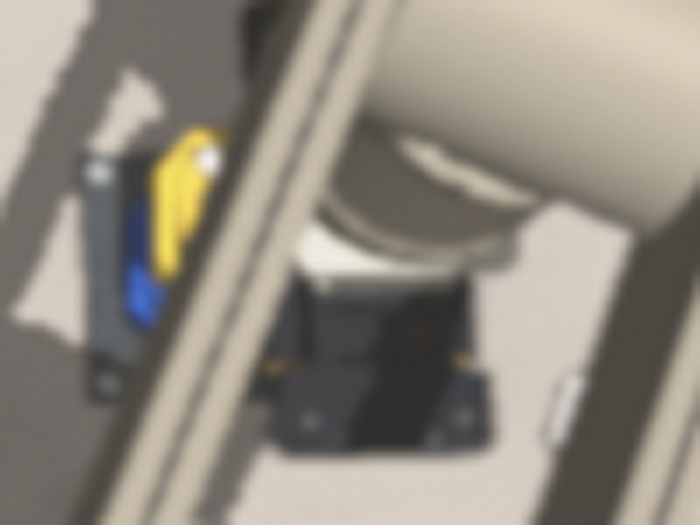

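Run:
```python
from meas import *
import pickle
np.set_printoptions(precision=4,suppress=True)
for f,lo,hi,roiT,roiS in (('c7.pkl',100,130,(340,205,358,225),(312,165,342,185)),('c13.pkl',15,35,(340,203,358,225),(312,165,332,180))):
    t,s,st=pickle.load(open(f,'rb')); p=st['tool_pos']; z=p[2]+.027
    for n,c,roi in (('top',t,roiT),('scene',s,roiS)):
        I=up(c,roi,8)
        cv2.imwrite(f'pics/z_{f[:-4]}_{n}.png',cv2.resize(I[:,:,::-1],None,fx=2,fy=2))
        H=cv2.cvtColor(I,cv2.COLOR_RGB2HSV).astype(int)
        m=(H[...,1]<60)&(H[...,2]>150)
        for a,ce,b in blobs(c,m,60,2000):
            q=upc([ce],roi,8); print(f,n,a,q[0],onplane(c,q,z)[0][:2]-p[:2])
```

```text
c7.pkl top 1076 [341.1882 206.84  ] [0.0332 0.059 ]
c7.pkl top 347 [350.1601 213.2473] [0.0172 0.0367]
c7.pkl scene 1648 [315.4135 168.9678] [0.0422 0.0237]
c7.pkl scene 315 [321.98   175.9093] [0.003  0.0394]
c7.pkl scene 250 [325.657  177.6575] [-0.0109  0.0392]
c7.pkl scene 213 [328.4974 178.7972] [-0.0209  0.0382]
c7.pkl scene 925 [312.7543 181.602 ] [0.0029 0.0809]
c13.pkl top 861 [340.9466 204.808 ] [0.0346 0.0594]
c13.pkl top 679 [349.5851 212.4682] [0.0155 0.0383]
c13.pkl scene 841 [315.2822 167.4842] [0.0336 0.0315]
c13.pkl scene 181 [320.5376 172.2262] [0.0052 0.0407]
c13.pkl scene 148 [324.1056 173.9206] [-0.0084  0.0406]
c13.pkl scene 180 [327.7042 175.6604] [-0.022   0.0405]
```

View pics/z_c7_scene.png

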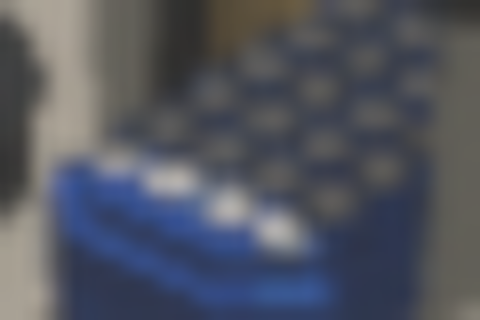

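View pics/z_c13_scene.png

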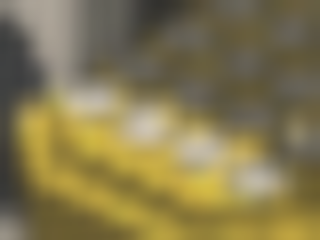

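The well rows in both views put yellow 1.6 mm further along +y from the TCP than blue was, so I'll place at TCP y = -0.1688.

Run:
```python
from mv import *
go([.5008,-.1688,.060],down(1.47))
```

```text
t 16.75 pos [ 0.502  -0.1663  0.1319] F [ 0.4936 -0.8068 -0.2944] op 0.0635 q [-0.4169 -0.0071  1.7921  0.      1.3532 -0.444 ]
shift [-0.0047 -0.003   0.1439] turn [0.002  0.0009 0.0009]  dist 0.072 ang 0.2
```

jog_arm(
  motion=[0,-0.005,-0.003,0.05,0.002,0.001,0.001,0,-0.005,-0.003,0.1,0.002,0.001,0.001,0,-0.005,-0.003,0.143,0.002,0.001,0.001,0,-0.005,-0.003,0.143,0.002,0.001,0.001,0,-0.005,-0.003,0.143,0.002,0.001,0.001],
)

```text
t: 17.25
tool_pos: [0.5016, -0.1685, 0.0624]
orientation: [2.189, 2.25, 0.002]
force: [-0.1, 0.6, -0.7]
opening: 0.0636
```

Run:
```python
from mv import *
go([.5008,-.1688,.047],down(1.47))
```

```text
t 17.25 pos [ 0.5016 -0.1685  0.0624] F [-0.146   0.5651 -0.6619] op 0.0636 q [-0.421   0.0716  1.8467  0.0001  1.2207 -0.4481]
shift [-0.0006 -0.0018  0.0307] turn [0.0015 0.0006 0.0009]  dist 0.015 ang 0.2
```

jog_arm(
  motion=[0,-0.001,-0.002,0.012,0.002,0.001,0.001,0,-0.001,-0.002,0.018,0.002,0.001,0.001,0,-0.001,-0.002,0.024,0.002,0.001,0.001,0,-0.001,-0.002,0.031,0.002,0.001,0.001,0,-0.001,-0.002,0.031,0.002,0.001,0.001],
)

```text
t: 17.75
tool_pos: [0.5007, -0.169, 0.0466]
orientation: [-2.192, -2.249, 0.0]
force: [0.1, -0.7, -0.9]
opening: 0.064
```

Run:
```python
from mv import *
go([.5008,-.1688,.047],down(1.47))
s=read_camera('scene'); crop(s,290,150,370,230,7,'s14')
```

```text
t 17.75 pos [ 0.5007 -0.169   0.0466] F [ 0.0915 -0.7031 -0.9468] op 0.064 q [-0.4228  0.0944  1.8545  0.0003  1.1938 -0.4483]
shift [ 0.0004  0.0003 -0.0009] turn [-0.0006 -0.0005 -0.0002]  dist 0.001 ang 0.1
```

View pics/s14.png

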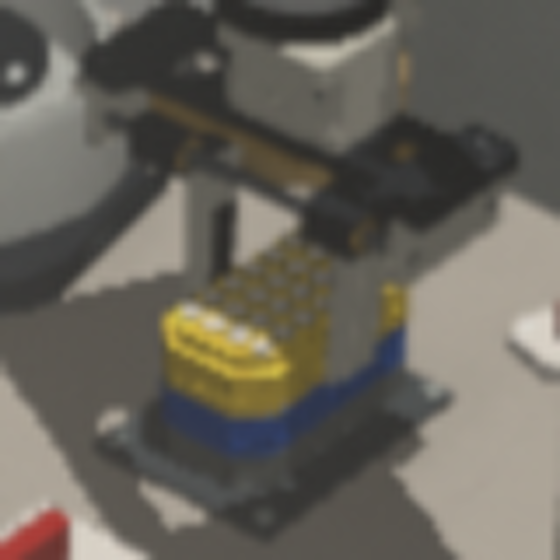

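The yellow plate went down to TCP z = 0.0466 with no contact force and lies flush on blue, at scene crop (225,350). Release.

jog_arm(
  motion=[1,0,0,0,0,0,0,1,0,0,0,0,0,0,1,0,0,0,0,0,0],
)

```text
t: 18.1
tool_pos: [0.5008, -0.1691, 0.0469]
orientation: [-2.192, -2.249, 0.0]
force: [-0.2, -0.0, 0.2]
opening: 0.083
```

jog_arm(
  motion=[1,0,0,-0.08,0,0,0,1,0,0,-0.18,0,0,0,1,0,0,-0.28,0,0,0,1,0.1,0,-0.34,0,0,0,0.6,0.2,0,-0.34,0,0,0,0.6,0.3,0,-0.3,0,0,0,0.6,0.35,0,-0.2,0,0,0,0.6,0.35,0,-0.15,0,0,0],
)

```text
t: 18.9
tool_pos: [0.4967, 0.0087, 0.1217]
orientation: [2.189, 2.253, 0.003]
force: [-0.6, 0.6, 0.2]
opening: 0.0653
```

Run:
```python
from mv import *
from meas import *
import pickle
st=pickle.load(open('lidrelease.pkl','rb')); print('lid release',st['tool_pos'])
Rl=R.from_rotvec(st['orientation']).as_matrix()
go(st['tool_pos']+[0,0,.03],Rl)
t=read_camera('top'); s=read_camera('scene'); pickle.dump((t,s),open('c15.pkl','wb'))
crop(s,230,150,370,260,5,'s15'); crop(t,250,190,400,270,5,'t15')
w,_=wells(t,(326,203,390,256),'yel')
if w is not None:
    P=onplane(t,w,.074); Q=P[:,:2]-P[:,:2].mean(0); ev,V=np.linalg.eigh(Q.T@Q); print('yellow cam centre',P.mean(0),'axis',np.degrees(np.arctan2(*V[::-1,1])))
w,_=wells(s,(290,150,370,230),'yel')
if w is not None: print('scene',onplane(s,w,.074).mean(0))
```

```text
lid release [0.4955 0.0046 0.0202]
t 18.9 pos [0.4967 0.0087 0.1217] F [-0.6005  0.6048  0.2191] op 0.0653 q [-0.0867 -0.0842  1.8861  0.0013  1.3381 -0.1155]
shift [-0.0084 -0.003   0.1431] turn [ 0.0035 -0.001   0.0026]  dist 0.072 ang 0.4
yellow cam centre [ 0.4984 -0.1684  0.074 ] axis 91.59460275329317
```

View pics/s15.png

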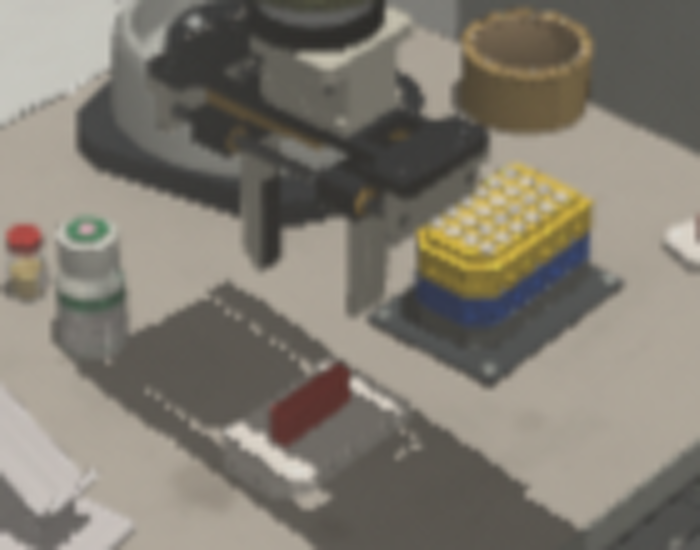

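View pics/t15.png

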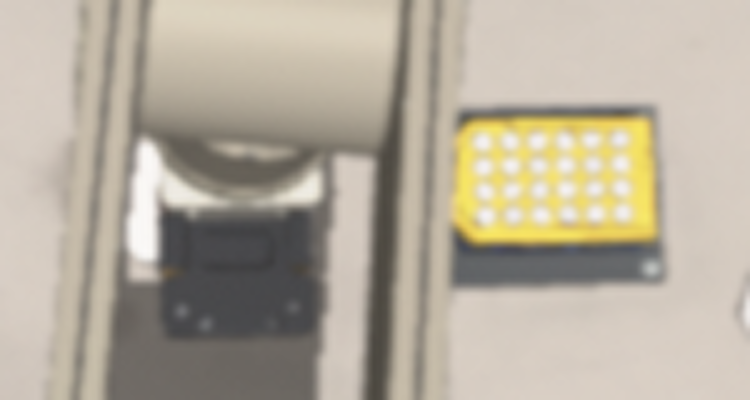

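Yellow is flush and level on blue: camera centre (0.4984,-0.1684) against blue's (0.4985,-0.1690), axis 91.6°. Now the lid, re-gripped at its release pose.

jog_arm(
  motion=[0.6,-0.0084,-0.003,0.07,0.0035,-0.001,0.0026,0.6,-0.0084,-0.003,0.143,0.0035,-0.001,0.0026,0.6,-0.0084,-0.003,0.143,0.0035,-0.001,0.0026,0.6,-0.0084,-0.003,0.143,0.0035,-0.001,0.0026],
)

```text
t: 19.4
tool_pos: [0.4906, 0.0027, 0.0468]
orientation: [-2.188, -2.239, 0.017]
force: [-1.0, 0.4, 0.5]
opening: 0.0557
```

Run:
```python
from mv import *
import pickle
st=pickle.load(open('lidrelease.pkl','rb'))
go(st['tool_pos']+[0,0,.0005],R.from_rotvec(st['orientation']).as_matrix())
```

```text
t 19.4 pos [0.4906 0.0027 0.0468] F [-1.0087  0.4305  0.5415] op 0.0557 q [-0.0977  0.0082  1.9436 -0.0018  1.2053 -0.1199]
shift [0.0034 0.0106 0.0521] turn [-0.0075 -0.0003 -0.0009]  dist 0.027 ang 0.7
```

jog_arm(
  motion=[0.6,0.0034,0.0106,0.02,-0.0075,0,-0.001,0.6,0.0034,0.0106,0.04,-0.0075,0,-0.001,0.6,0.0034,0.0106,0.052,-0.0075,0,-0.001,0.6,0.0034,0.0106,0.052,-0.0075,0,-0.001,0.6,0.0034,0.0106,0.052,-0.0075,0,-0.001],
)

```text
t: 19.9
tool_pos: [0.4952, 0.0046, 0.0206]
orientation: [-2.192, -2.246, 0.005]
force: [0.8, -0.3, -0.3]
opening: 0.0559
```

Run:
```python
from mv import *
import pickle
st=pickle.load(open('lidrelease.pkl','rb'))
go(st['tool_pos']+[0,0,.0005],R.from_rotvec(st['orientation']).as_matrix())
```

```text
t 19.9 pos [0.4952 0.0046 0.0206] F [ 0.7815 -0.2873 -0.2968] op 0.0559 q [-0.0941  0.0491  1.9558 -0.0003  1.1411 -0.1185]
shift [-0.0001  0.0004 -0.    ] turn [-0.0004 -0.0004  0.0001]  dist 0.000 ang 0.1
```

jog_arm(
  motion=[0,0,0,0,0,0,0,0,0,0,0,0,0,0,0,0,0,0,0,0,0,0,0,0,0,0,0,0,0,0,0,0,0,0,0,0,0,0,0,0,0,0,0,0,0,0,0,0,0,0,0,0,0,0,0,0],
  grip_force=40,
)

```text
t: 20.7
tool_pos: [0.4953, 0.0046, 0.0207]
orientation: [-2.192, -2.246, 0.005]
force: [-0.8, -0.2, 0.1]
opening: 0.0138
```

Run:
```python
from mv import *
st=read_state(); Rm=R.from_rotvec(st['orientation']).as_matrix(); print(np.degrees(np.arctan2(Rm[1,1],Rm[0,1])),Rm[:,2])
go(st['tool_pos']+[0,0,.12])
```

```text
1.4071349064641565 [-0.0043  0.0001 -1.    ]
t 20.7 pos [0.4953 0.0046 0.0207] F [-0.7832 -0.175   0.0706] op 0.0138 q [-0.0941  0.0491  1.9557 -0.0003  1.1411 -0.1185]
shift [ 0.    -0.001 -0.24 ] turn [0. 0. 0.]  dist 0.120 ang 0.0
```

jog_arm(
  motion=[0,0,0,-0.06,0,0,0,0,0,0,-0.15,0,0,0,0,0,0,-0.25,0,0,0,0,-0.1,0,-0.28,0,0,0,0,-0.2,0,-0.28,0,0,0,0,-0.3,0,-0.28,0,0,0,0,-0.352,0.01,-0.26,0,0,0,0,-0.352,0.01,-0.26,0,0,0],
)

```text
t: 21.5
tool_pos: [0.5044, -0.1746, 0.1494]
orientation: [-2.196, -2.241, 0.007]
force: [-0.4, 0.8, -1.5]
opening: 0.0138
```

jog_arm(
  motion=[0,0,0,0,0,0,0],
)

```text
t: 21.6
tool_pos: [0.504, -0.1748, 0.1488]
orientation: [-2.196, -2.239, 0.007]
force: [0.6, 0.0, -0.1]
opening: 0.0139
```

Run:
```python
from mv import *
go([.5008,-.1713,.102],down(1.45))
t=read_camera('top'); s=read_camera('scene'); st=read_state(); print(st['tool_pos'])
import pickle; pickle.dump((t,s,st),open('c16.pkl','wb'))
crop(s,280,120,380,230,6,'s16'); crop(t,320,190,420,265,7,'t16')
```

```text
t 21.6 pos [ 0.504  -0.1748  0.1488] F [ 0.6001  0.0409 -0.0684] op 0.0139 q [-0.4283  0.0012  1.752  -0.0023  1.395  -0.447 ]
shift [ 0.0069 -0.0056  0.0937] turn [-0.0044 -0.0005 -0.004 ]  dist 0.047 ang 0.5
[ 0.5041 -0.1741  0.149 ]
```

View pics/s16.png

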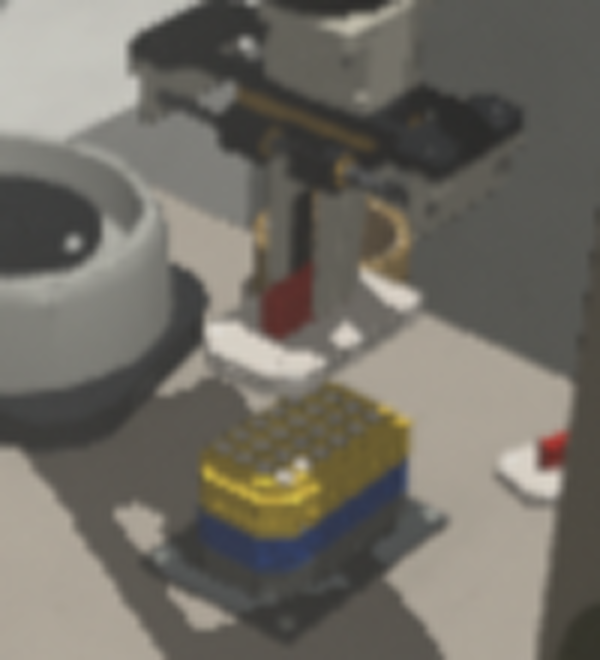

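View pics/t16.png

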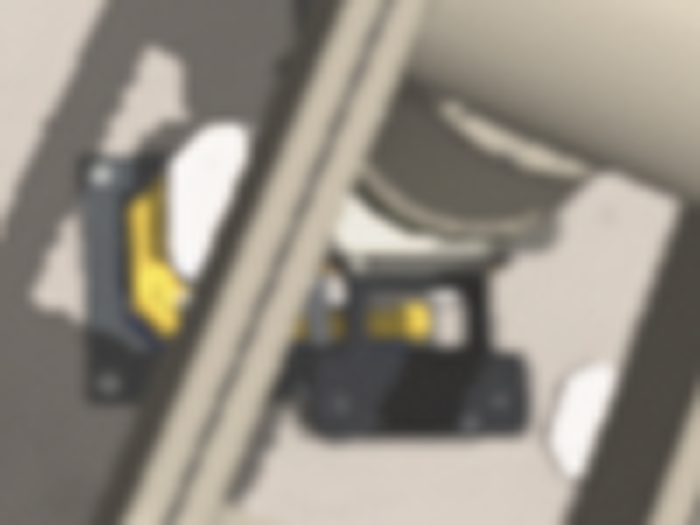

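Run:
```python
from meas import *
import pickle
np.set_printoptions(precision=4,suppress=True)
t,s,st=pickle.load(open('c16.pkl','rb')); p=st['tool_pos']
roi=(338,203,356,235);I=up(t,roi,8);H=cv2.cvtColor(I,cv2.COLOR_RGB2HSV).astype(int)
m=(H[...,1]<25)&(H[...,2]>185)
a,ce,b=max(blobs(t,m,50,10**6),key=lambda b:b[0]); c=upc(rect(b),roi,8)
for v in np.arange(214,226,2.0):
    r=c[abs(c[:,1]-v)<.3]
    if len(r): q=onplane(t,[[r[:,0].min(),v]],p[2]-.018)[0]; print(v,r[:,0].min().round(2),q, 'end-TCP y',q[1]-p[1])
# same edge test on the placed yellow, c15
t2=pickle.load(open('c15.pkl','rb'))[0]; I=up(t2,(338,203,392,256),8)
H=cv2.cvtColor(I,cv2.COLOR_RGB2HSV).astype(int); m=(H[...,0]>15)&(H[...,0]<35)&(H[...,1]>100)
a,ce,b=max(blobs(t2,m,50,10**6),key=lambda b:b[0]); c=upc(rect(b),(338,203,392,256),8)
for v in np.arange(218,236,4.0):
    r=c[abs(c[:,1]-v)<.3]; print(v,r[:,0].min().round(2),r[:,0].max().round(2),onplane(t2,[[r[:,0].min(),v]],.048)[0],onplane(t2,[[r[:,0].max(),v]],.068)[0])
```

```text
214.0 343.94 [ 0.5182 -0.118   0.131 ] end-TCP y 0.05608915658868795
216.0 343.81 [ 0.5131 -0.1176  0.131 ] end-TCP y 0.05648447441735978
218.0 344.06 [ 0.508  -0.1181  0.131 ] end-TCP y 0.05592881273038157
220.0 343.94 [ 0.5029 -0.1177  0.131 ] end-TCP y 0.05632305295921168
222.0 343.94 [ 0.4978 -0.1177  0.131 ] end-TCP y 0.05640013726527611
224.0 344.06 [ 0.4927 -0.1179  0.131 ] end-TCP y 0.056160665108238014
218.0 340.81 379.94 [ 0.5209 -0.1213  0.048 ] [ 0.5185 -0.2229  0.068 ]
222.0 340.81 380.19 [ 0.51   -0.1211  0.048 ] [ 0.5078 -0.2233  0.068 ]
226.0 340.56 380.44 [ 0.4992 -0.1203  0.048 ] [ 0.4971 -0.2236  0.068 ]
230.0 340.31 380.56 [ 0.4884 -0.1195  0.048 ] [ 0.4864 -0.2237  0.068 ]
234.0 340.31 380.81 [ 0.4776 -0.1193  0.048 ] [ 0.4758 -0.2241  0.068 ]
```

Run:
```python
from mv import *
go([.5008,-.1708,.104],down(1.45))
```

```text
t 21.7 pos [ 0.5041 -0.1741  0.149 ] F [-0.9597  0.3811  0.0184] op 0.0138 q [-0.4268  0.0003  1.7524 -0.0026  1.3949 -0.4471]
shift [ 0.0066 -0.0059  0.0901] turn [-0.0042 -0.0002 -0.0029]  dist 0.045 ang 0.5
```

jog_arm(
  motion=[0,0.0066,-0.006,0.03,-0.003,0,-0.003,0,0.0066,-0.006,0.06,-0.003,0,-0.003,0,0.0066,-0.006,0.09,-0.003,0,-0.003,0,0.0066,-0.006,0.09,-0.003,0,-0.003,0,0.0066,-0.006,0.09,-0.003,0,-0.003],
)

```text
t: 22.2
tool_pos: [0.5004, -0.1704, 0.1035]
orientation: [-2.191, -2.248, 0.002]
force: [-0.3, 0.3, -0.2]
opening: 0.0135
```

Run:
```python
from mv import *
go([.5008,-.1708,.0888],down(1.45))
```

```text
t 22.2 pos [ 0.5004 -0.1704  0.1035] F [-0.2646  0.3448 -0.2462] op 0.0135 q [-0.4248  0.0274  1.8117 -0.0005  1.3057 -0.4505]
shift [-0.0009  0.0008  0.0294] turn [-0.002  -0.0006  0.0003]  dist 0.015 ang 0.2
```

jog_arm(
  motion=[0,-0.001,0.001,0.01,0,0,0,0,-0.001,0.001,0.016,0,0,0,0,-0.001,0.001,0.022,0,0,0,0,-0.001,0.001,0.029,0,0,0,0,-0.001,0.001,0.029,0,0,0],
)

```text
t: 22.7
tool_pos: [0.501, -0.1709, 0.0889]
orientation: [-2.191, -2.248, 0.002]
force: [-0.4, -0.8, -0.5]
opening: 0.0137
```

Run:
```python
from mv import *
go([.5008,-.1708,.0888],down(1.45))
s=read_camera('scene'); crop(s,290,140,370,230,7,'s17')
```

```text
t 22.7 pos [ 0.501  -0.1709  0.0889] F [-0.3529 -0.8333 -0.4578] op 0.0137 q [-0.4254  0.0453  1.8217 -0.0005  1.2776 -0.451 ]
shift [ 0.0003 -0.0004  0.0002] turn [-0.0019 -0.0006  0.0003]  dist 0.000 ang 0.2
```

View pics/s17.png

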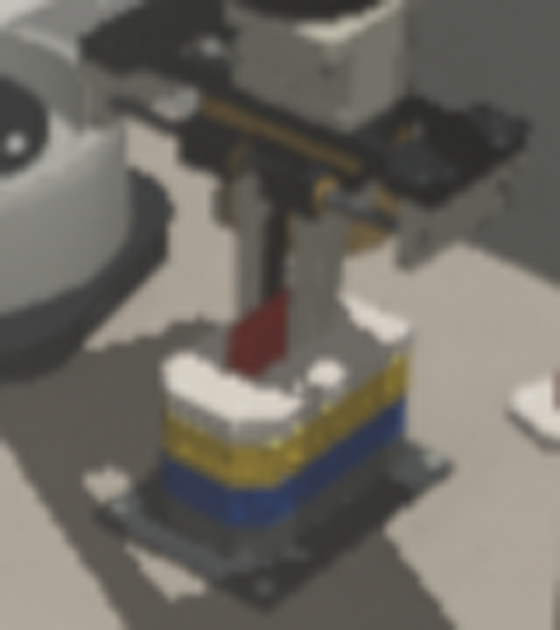

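The lid came down to TCP z = 0.0889 with no contact force and sits flush on yellow. Release and withdraw.

jog_arm(
  motion=[0.6,0,0,0,0,0,0,0.6,0,0,0,0,0,0,0.6,0,0,0,0,0,0,0.6,0,0,0,0,0,0],
)

```text
t: 23.15
tool_pos: [0.5009, -0.1709, 0.089]
orientation: [-2.191, -2.248, 0.002]
force: [0.0, -0.2, -0.5]
opening: 0.0413
```

jog_arm(
  motion=[0.6,0,0,-0.06,0,0,0,0.6,0,0,-0.14,0,0,0,0.6,0,0,-0.24,0,0,0,0.6,0.1,0,-0.3,0,0,0,0.6,0.2,0,-0.3,0,0,0,0.6,0.3,0,-0.3,0,0,0,0.6,0.4,0,-0.3,0,0,0,0.6,0.4,0,-0.3,0,0,0],
)

```text
t: 23.95
tool_pos: [0.4958, 0.0336, 0.2396]
orientation: [-2.185, -2.253, -0.0]
force: [-0.2, -0.3, 0.5]
opening: 0.0554
```

Run:
```python
from mv import *
from meas import *
st=read_state(); print(st['t'],st['tool_pos'])
t=read_camera('top'); s=read_camera('scene')
crop(s,280,130,380,230,6,'s18'); cv2.imwrite('pics/t18.png',cv2.resize(t['frame'][:,:,::-1],None,fx=1.4,fy=1.4))
red=lambda H:(H[...,1]>100)&((H[...,0]<12)|(H[...,0]>168))
roi=(326,195,390,256);H=cv2.cvtColor(up(t,roi),cv2.COLOR_RGB2HSV).astype(int)
for nm,m,z in (('ridge',red(H),.107),('lid',((H[...,1]<22)&(H[...,2]>215))|red(H),.081)):
    a,ce,b=max(blobs(t,m,300,10**6),key=lambda b:b[0]); P=onplane(t,upc(rect(b),roi),z)[:,:2]; print(nm,a,cv2.minAreaRect(P.astype(np.float32)))
```

```text
23.95 [0.4958 0.0336 0.2396]
ridge 3846 ((0.4976288676261902, -0.16684024035930634), (0.013293825089931488, 0.0576542504131794), 1.8015652894973755)
lid 29022 ((0.4983072876930237, -0.169801265001297), (0.06354832649230957, 0.1141175776720047), 0.9695340991020203)
```

View pics/s18.png

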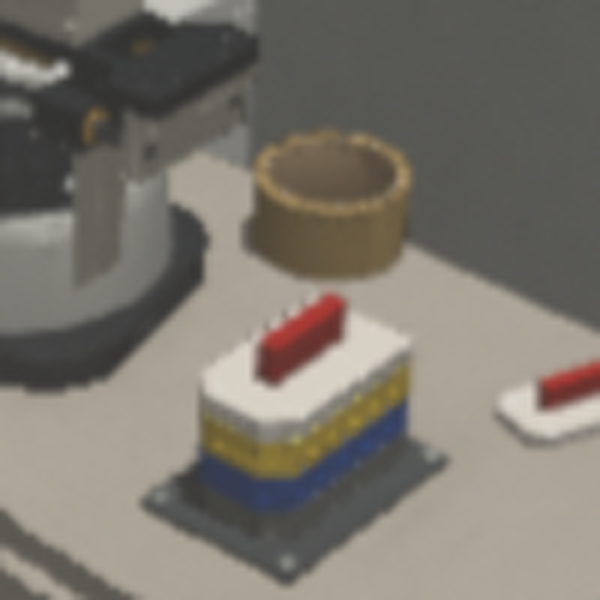

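View pics/t18.png

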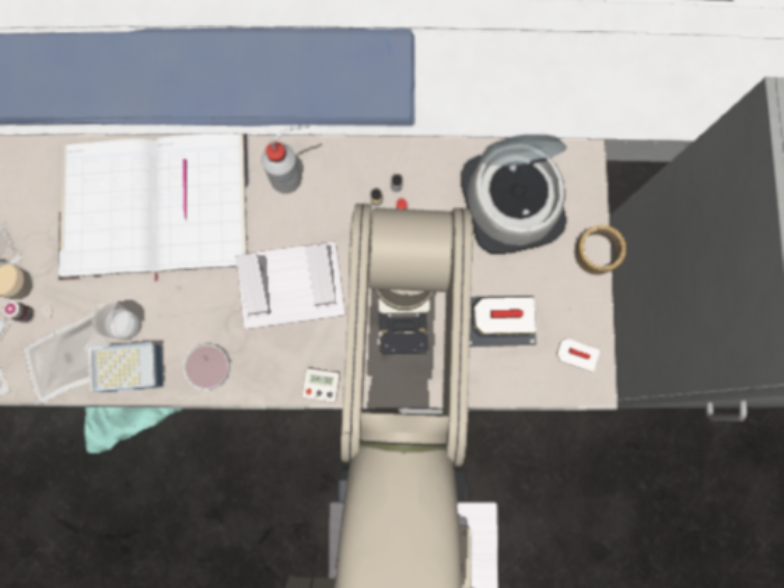

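The stack shows even bands of white, yellow and blue (about 22, 38 and 34 px at the front corner, against 13, 22 and 22 mm). The lid is level with its cut corners aligned. The timer and petri dish are at their starting pixels and the gripper is clear. Handing in.

Run:
```python
from plant import *
s=read_state(); print(s['t'],abs(s['dq']).max(),s['force']); close_job()
```

```text
24.05 0.05864934884600566 [-0.05892089 -0.46314055 -0.25725555]
the job is handed in; nothing more can be done
```

The stack is built and handed in at t ≈ 24 s: blue plate on the base, yellow on blue, lid on yellow. I parked the lid on the bench first. Each part went down to its seated height with no contact force, and cut corners lie over cut corners.

**Final checks:**
- **Levels:** in the last scene picture the stack is level, and its bands match the seated heights (13, 22 and 22 mm).
- **Centring:** by the top camera, blue, yellow and the lid outline sit within about 2 mm of the base centre. The lid's ridge measured about 3 mm off along y, which the lid outline did not confirm.
- **Bystanders:** the timer and petri dish stand at their starting pixels. The arm hid the reagent bottle in the last top picture. The scene view at about t = 19 s showed it standing, and the arm did not go near it after that.

**Disagreements and gaps:**
- The top camera read 2–4 mm short in x compared with the fingertips and the parked lid, so I corrected for that.
- The two cameras differed by up to 6 mm in my rough reading of the base's y position.
- I could not get blue's or yellow's height from two views once they were stacked, because the scene camera did not resolve all the wells. Their seating rests on gripper height, contact force and the pictures.

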